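Make up the bracelet display stand

TASK

Make up the bracelet display stand: thread every plywood plate on the table over the two brass pins of the pine base so that they lie flat in one stack, and press both brass stop pins upright and fully home into the blind holes at the two ends of the base. Only then lay the cream bar, flat side down, in the two narrow saddles between the stop pins. Leave the other things on the table where they are.

Things in the scene. Friction and masses are not known exactly. Their poses are not given: they have to be found in the camera images.
- stand: fixed display stand: pine base 90 (x) x 256 (y) x 26 mm high, origin at the centre of its underside, y along its length, with brass pins, brass saddles and blind holes in one line along the middle (x = 0)
- pins_mid (a point): midway between the two fixed upright round brass pins, on the base's top face 26 mm above the table; axes as the stand's. The pins are at y = +36 and -36 mm, 9 mm in diameter with round tips, and stand 45 mm above the base
- hole_a (a point): centre of the mouth of the blind hole at the stand's +y end, in the base's top face: round, 13.5 mm diameter, 20 mm deep, no chamfer
- hole_b (a point): the same, at the stand's -y end
- saddle_mid (a point): midway between the two narrow brass saddles, level with their support faces, 82 mm above the table; axes as the stand's. The saddles are fixed at y = +78 and -78 mm, each 12 mm long in y, 44 mm wide inside in x, with cheeks up to 94 mm above the table
- pin_block: fixed black block 50 (x) x 110 (y) x 32 mm high with two loose square wells 14 mm wide, 24 mm deep, at y = +28 and -28 mm, in which the stop pins stand at the start; origin at the centre of its underside
- bar: cream display bar with brass end caps: 38 mm wide (x), 192 mm long (y), 39 mm high, flat underside (lower 20 mm straight-sided), half-round top; origin at the centre of its underside; it lies on the table at the start; about 0.22 kg
- plate1: flat plywood plate 46 (x) x 100 (y) x 6 mm thick (z), about 35 g, with two square through-holes 12 mm wide at y = +36 and -36 mm; origin at the centre of its underside; lies flat on the table at the start, may be absent
- plate2: flat plywood plate 46 (x) x 100 (y) x 6 mm thick (z), about 35 g, with two square through-holes 12 mm wide at y = +36 and -36 mm; origin at the centre of its underside; lies flat on the table at the start, may be absent (all plates are alike)
- plate3: flat plywood plate 46 (x) x 100 (y) x 6 mm thick (z), about 35 g, with two square through-holes 12 mm wide at y = +36 and -36 mm; origin at the centre of its underside; lies flat on the table at the start, may be absent (all plates are alike)
- plate4: flat plywood plate 46 (x) x 100 (y) x 6 mm thick (z), about 35 g, with two square through-holes 12 mm wide at y = +36 and -36 mm; origin at the centre of its underside; lies flat on the table at the start, may be absent (all plates are alike)
- plate5: flat plywood plate 46 (x) x 100 (y) x 6 mm thick (z), about 35 g, with two square through-holes 12 mm wide at y = +36 and -36 mm; origin at the centre of its underside; lies flat on the table at the start, may be absent (all plates are alike)
- stop_a: plain round brass stop pin, 12 mm diameter, 100 mm long, about 80 g, standing upright in the black block at the start with its foot 8 mm above the table; origin at the centre of its foot, z along the pin; the two are alike and fit either blind hole
- stop_b: plain round brass stop pin, 12 mm diameter, 100 mm long, about 80 g, standing upright in the black block at the start with its foot 8 mm above the table; origin at the centre of its foot, z along the pin; the two are alike and fit either blind hole
- ring_box: bystander: small blue ring box 48 x 51 x 39 mm, stands among the plates; origin at the underside
- jar: bystander: amber glass jar, 48 mm diameter, 55 mm high; origin at the underside
- pliers: bystander: pliers lying on the table, about 145 mm long, 12 mm high; origin at the underside
- spray: bystander: white bottle, 52 mm diameter, 130 mm high; origin at the underside
- mandrel: bystander: aluminium ring mandrel, a cone on a foot of 56 mm diameter, 150 mm high; origin at the underside
- cup: bystander: white mug, 76 mm diameter, 85 mm high; origin at the underside
Things that resemble listed ones, but are neither listed nor needed, are in the scene too. What is shaped like the plate5 but blue, pink or turquoise is not meant.

How it is judged:
On the way, in this order (a step that is already met when the one before it is completed fails the run):
1. all plates lie flat in the stack on the two brass pins and both stop pins are home in the blind holes (horizontal distance between each of plate1, plate2, plate3, plate4, plate5 and pins_mid below 0.005 m and angle between the y axis of each of plate1, plate2, plate3, plate4, plate5 and the y axis of stand, either way round below 0.06 rad and angle between the z axis of each of plate1, plate2, plate3, plate4, plate5 and the z axis of stand, either way round below 0.04 rad and z of plate1 in the frame of stand between 0.02 and 0.0535 m and linear speed of each of plate1, plate2, plate3, plate4, plate5 below 0.02 m/s and z of plate2 in the frame of stand between 0.02 and 0.0535 m and z of plate3 in the frame of stand between 0.02 and 0.0535 m and z of plate4 in the frame of stand between 0.02 and 0.0535 m and z of plate5 in the frame of stand between 0.02 and 0.0535 m and (((horizontal distance between stop_a and hole_a below 0.005 m and z of stop_a in the frame of stand below 0.009 m and angle between stop_a's own z axis and vertical below 0.1 rad) and (horizontal distance between stop_b and hole_b below 0.005 m and z of stop_b in the frame of stand below 0.009 m and angle between stop_b's own z axis and vertical below 0.1 rad)) or ((horizontal distance between stop_a and hole_b below 0.005 m and z of stop_a in the frame of stand below 0.009 m and angle between stop_a's own z axis and vertical below 0.1 rad) and (horizontal distance between stop_b and hole_a below 0.005 m and z of stop_b in the frame of stand below 0.009 m and angle between stop_b's own z axis and vertical below 0.1 rad)))), for 0.2 s.
2. the bar lies in both saddles (horizontal distance between bar and saddle_mid below 0.016 m and z of bar in the frame of saddle_mid between -0.003 and 0.004 m and angle between the y axis of bar and the y axis of stand, either way round below 0.08 rad and angle between bar's own z axis and vertical below 0.06 rad and linear speed of bar below 0.02 m/s), for 0.2 s.
At the end, for the whole second after the job is handed in: every plate flat (0.04 rad) on both pins, centre within 5 mm, underside at most 27.5 mm above the base; a stop pin in each blind hole, foot within 3 mm of its floor, upright (0.1 rad); bar flat side down in both saddles: 16 mm along, 4 mm high, level 0.06 rad, in line 0.08 rad; at rest (all of step 1 and all of step 2); the robot touches nothing.
It fails at once if a bystander (ring box, jar, pliers, bottle, mandrel or mug) is moved by more than 40 mm (distance of any of ring_box, jar, pliers, spray, mandrel, cup from where it was at the start of the episode above 0.04 m).
Of plate1, plate2, plate3, plate4, plate5 only 3 to 5 are there at a start; the rules pass over those that are not, and their reading is None.
At some moment in a run one of plate1, plate2, plate3, plate4, plate5 may be knocked a few centimetres aside while the robot is not near it.
It also fails if it takes over 208 s, if anything falls off the work surface, if the arm or the gripper's body presses on something with over 40 N, if the wrist force passes 120 N, or if a joint passes its speed limit or range.

ROBOT

A 6-joint arm with a two-finger parallel gripper is mounted at the origin on the work surface. World frame = base frame: x ahead of the robot, y to its left, z up, the work surface at z = 0. Lengths are in m, angles in rad, forces in N, time in s.
With the tool pointing down it reaches from about 0.3 to 0.95 m from the base axis. Payload 3.1 kg.
Tool frame: the origin (TCP) lies midway between the tips of the shut fingers; the grasp point (between the pads) lies 19 mm behind it (hold_point_z is the z of the grasp point in the tool frame, in m); z points along the fingers, y is the line along which they close (so a half turn about z gives the same grasp; the last joint's range is limited). The gripper opens to 85 mm and grips with 20 to 120 N. Pads are 22 mm wide; open, the fingers measure 114 mm over their backs; the gripper's body (76 mm by 85 mm) begins 54 mm behind the grasp point. The pads swing forward as they close: fully open they stand 13 mm farther back than shut.
Start: joints at [-1.35, 0.308, 1.634, -0, 1.2, -0.07], TCP at [0.179, -0.599, 0.231] pointing down, gripper open.
Joint ranges: [-3.06, 3.06], [-0.79, 1.96], [0.05, 2.63], [-1.19, 4.34], [0.05, 2.64], [-2.94, 2.94]. Speed limits (rad/s): [2.79, 2.79, 3.14, 3.14, 3.14, 3.14].

INTERFACE

Orientations are given as a unit quaternion [x, y, z, w].
In Python, from rig import state, snapshot, job_done, hold_point_z gives the robot as it stands.
- The arm moves only by the tool jog_arm, never from a script. Its argument "series" is text: rows parted by semicolons, each of 5 numbers parted by spaces: the opening, from -1 (shut) to 1 (fully open), then the shift along the tool's x, y, z in cm, then the turn about the tool's z in rad. In form: grip dx dy dz roll; .... A call has 1 to 5 rows; each row is the pose to reach, as a shift and turn from the pose commanded when the call began, along the tool's axes at that moment; what a row does not reach only later rows make up. A row lasts 1/10 s, in which the tool goes at most 50 mm and 8.59 degrees, less where a joint would pass 70% of its speed; a pose out of reach is approached as far as the arm can. A call with a gripper value outside its range is refused whole. The fingers move at their own pace and stop on an object; "squeeze" is the grip in N (left out, the last holds). Time passes only in rows, so rows that repeat a pose let the fingers close. It gives the time, the measured TCP pose, the force, the opening and the grip force at its end, in the units of the state.
- state(): the state, without advancing time (a new reading comes with each control period).
- snapshot(name): name is "side" or "top" or "wrist"; returns a dict with "color" (420x560x3 uint8, red, green, blue), "depth" (420x560 float32, m along the optical axis (not along the pixel's ray), 0 where there is no reading), "fx", "fy", "cx", "cy" (pixels), "k1" (the pictures are not rectified: a ray, as slopes to the right and down, at radius r is drawn at 1 + k1 r^2 times it, then the intrinsics apply), "R" (3x3) and "t" (3): a world point X has camera coordinates R X + t; the wrist camera has in their place "T_tool_cam" (4x4, takes a point from camera to tool coordinates, whose origin is the TCP and whose axes are the flange's). Camera axes: x right, y down, z forward; pixel columns grow to the right and rows downward; lengths in m; the calibration is good to about 2 mm. A picture is of the moment at which its call begins: read the wrist's pose just before it.
- job_done(): hands the job in; it is judged then, once.
The state is a dict: "time_s": time; "q": joint angles; "joint_velocities": joint speeds; "joint_efforts": joint torques, N m; "tool_pos": TCP position; "tcp_rot": TCP orientation; "ft_force": force on the tool from outside, world axes, zero at the start; "torque": the same for the moment, N m; "opening": opening from 0.0 (shut) to 1.0 (fully open); "grasp_force": force on a finger pad.
Only numpy, scipy, OpenCV 4.12 (cv2) and the standard library are available. Lean on these libraries where they do the work, as an engineer would, in place of code of your own. Each camera call takes 0.05 s, during which the arm holds its last target. There are 200 camera calls.

## Working session

There is one attempt and no reset: what is moved stays moved. The work goes in short steps, Python scripts to look and compute and a tool call to move; the robot and the scene stay as the last step left them, time stands still between calls to the robot, and variables do not carry over. Pictures are saved under pics/ and viewed, at most 14 in all, crops included, and the job is handed in when it is done.

Besides the shell and the picture viewer there is one more tool, called after "Request:" as name(argument=value, ...), one argument or row to a line, values as JSON. jog_arm: Moves the arm, as the interface text tells. Its arguments: {"type":"object","properties":{"series":{"type":"string"},"squeeze":{"type":"number"}},"required":["series"]}

```bash
ls; mkdir -p pics; cat > h.py <<'E'
import numpy as np,cv2,sys
sys.path.insert(0,'.')
from rig import state,snapshot,hold_point_z
from scipy.spatial.transform import Rotation as Ro
def snap(n):
    s=state(); d=snapshot(n)
    K=np.array([[d['fx'],0,d['cx']],[0,d['fy'],d['cy']],[0,0,1]])
    if n=='wrist':
        T=np.eye(4);T[:3,:3]=Ro.from_quat(s['tcp_rot']).as_matrix();T[:3,3]=s['tool_pos']
        M=T@np.array(d['T_tool_cam'])
    else:
        M=np.eye(4);R=np.array(d['R']);M[:3,:3]=R.T;M[:3,3]=-R.T@np.array(d['t'])
    d['K']=K;d['M']=M;d['D']=np.array([d['k1'],0,0,0,0.])
    return d
def rays(d,px):
    p=np.asarray(px,float).reshape(-1,1,2)
    u=cv2.undistortPoints(p,d['K'],d['D'])[:,0]
    return np.c_[u,np.ones(len(u))]
def at_z(d,px,z):  # pixel -> world on plane z
    r=rays(d,px)@d['M'][:3,:3].T; o=d['M'][:3,3]
    return o+r*((z-o[2])/r[:,2])[:,None]
def cloud(d):
    h,w=d['depth'].shape
    v,u=np.mgrid[:h,:w]
    r=rays(d,np.c_[u.ravel(),v.ravel()])*d['depth'].reshape(-1,1)
    return (r@d['M'][:3,:3].T+d['M'][:3,3]).reshape(h,w,3)
def save(d,n,box=None,k=1):
    im=d['color'][:,:,::-1]
    if box: im=im[box[1]:box[3],box[0]:box[2]]
    cv2.imwrite('pics/'+n+'.png',cv2.resize(im,None,fx=k,fy=k,interpolation=cv2.INTER_CUBIC))
E
python3 - <<'E'
from h import *
import pickle
d=snap('top');save(d,'top0',k=1.4);pickle.dump(d,open('top0.pkl','wb'))
e=snap('side');save(e,'side0');pickle.dump(e,open('side0.pkl','wb'))
print(hold_point_z,d['M'],e['M'][:3,3],d['K'],state())
E
```

```text
pics
-0.0187 [[ 0.0211971  -0.98794033  0.15337725  0.40774044]
 [-0.99975191 -0.02199547 -0.00351016  0.04709023]
 [ 0.00684143 -0.15326479 -0.98816147  0.95178022]
 [ 0.          0.          0.          1.        ]] [0.51222409 0.78938236 0.88533159] [[383.3036458    0.         273.2057018 ]
 [  0.         383.3036458  208.43642604]
 [  0.           0.           1.        ]] {'time_s': 0.1, 'q': array([-1.34970386e+00,  3.08923827e-01,  1.63506312e+00, -3.98374538e-05,
        1.19971583e+00, -6.97416977e-02]), 'joint_velocities': array([-0.00195849,  0.00115923, -0.00222917, -0.00063947,  0.0008474 ,
        0.00022587]), 'joint_efforts': array([-3.71491133e-04, -4.16406298e+01, -2.77644932e+01, -9.73017268e-05,
        4.01200014e-03,  1.36913260e-05]), 'tool_pos': array([ 0.17899168, -0.5980353 ,  0.23015641]), 'tcp_rot': array([ 9.89443954e-01,  1.44912206e-01, -9.82682327e-05, -1.05063893e-03]), 'ft_force': array([ 0.12253106,  0.39964904, -0.17754668]), 'torque': array([0.05478147, 0.01550847, 0.0050251 ]), 'grasp_force': 0.0, 'opening': 0.9979424850270937}
```

View pics/top0.png

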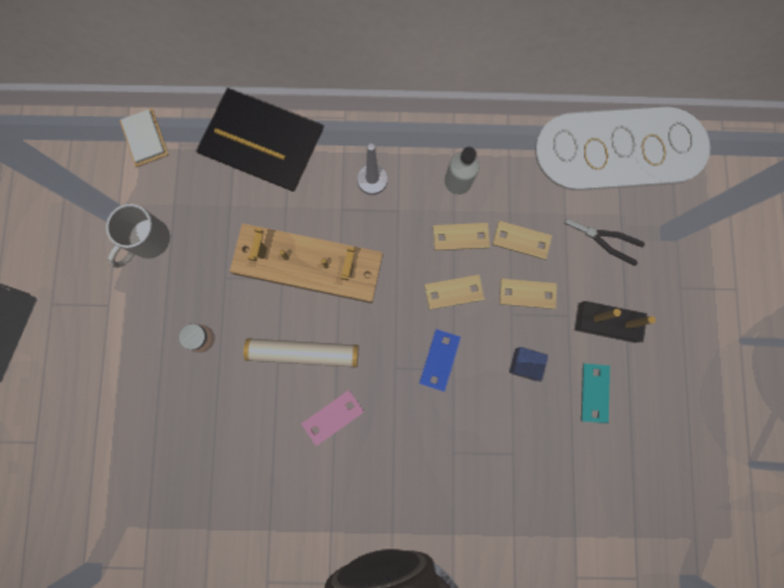

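View pics/side0.png

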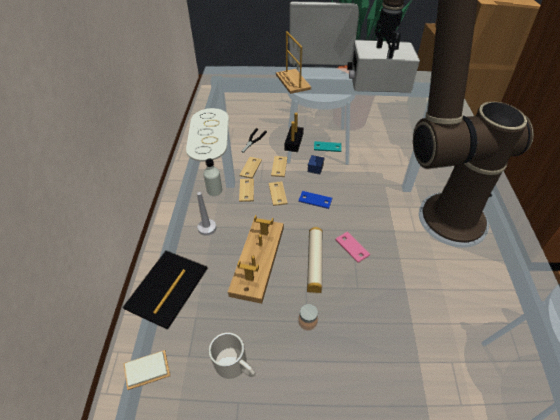

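The top view shows four plywood plates at (461,236), (523,239), (454,292) and (528,293). It also shows the stand at (307,262), the block with the two stop pins at (612,321) and the bar at (300,352). The blue, pink and turquoise plates are decoys.

```bash
python3 - <<'E'
from h import *
import pickle
d=pickle.load(open('top0.pkl','rb'))
P=cloud(d)
hsv=cv2.cvtColor(d['color'],cv2.COLOR_RGB2HSV)
# seeds px /1.4
for n,(u,v),z in [('p1',(461,245),.006),('p2',(523,246),.006),('p3',(454,300),.006),('p4',(528,300),.006),('stand',(305,280),.026),('bar',(300,352),.03),('block',(612,330),.032)]:
    u,v=int(u/1.4),int(v/1.4)
    c=hsv[v,u].astype(int); tol=np.array([10,60,60])
    m=(np.abs(hsv.astype(int)-c)<tol).all(2).astype(np.uint8)
    _,lab=cv2.connectedComponents(m); m=(lab==lab[v,u]).astype(np.uint8)
    cs,_=cv2.findContours(m,cv2.RETR_EXTERNAL,cv2.CHAIN_APPROX_NONE)
    cc=max(cs,key=cv2.contourArea)[:,0]
    w=at_z(d,cc,z)
    r=cv2.minAreaRect((w[:,:2]*1000).astype(np.float32))
    print(n,c,np.round(r[0],1),np.round(r[1],1),round(r[2],1),'depth z',P[v,u].round(3))
    print('   corners',cv2.boxPoints(r).round(0).tolist())
E
```

```text
p1 [ 18  90 165] [ 660.5 -152.8] [217.8  66.1] 86.1 depth z [ 0.644 -0.096  0.005]
   corners [[620.0, -259.0], [686.0, -264.0], [701.0, -46.0], [635.0, -42.0]]
p2 [ 18  89 166] [ 660.5 -152.8] [217.8  66.1] 86.1 depth z [ 0.646 -0.208  0.007]
   corners [[620.0, -259.0], [686.0, -264.0], [701.0, -46.0], [635.0, -42.0]]
p3 [ 18  88 165] [559.  -83.4] [ 50.8 104.8] 11.6 depth z [ 0.543 -0.083  0.008]
   corners [[524.0, -37.0], [545.0, -140.0], [594.0, -130.0], [573.0, -27.0]]
p4 [ 18  89 166] [ 558.3 -215.5] [106.1  50.1] 85.9 depth z [ 0.546 -0.216  0.006]
   corners [[529.0, -267.0], [579.0, -270.0], [587.0, -164.0], [537.0, -161.0]]
stand [ 17 102 162] [601.6 180.1] [259.   94.5] 79.4 depth z [0.569 0.182 0.029]
   corners [[531.0, 62.0], [624.0, 44.0], [672.0, 299.0], [579.0, 316.0]]
bar [111  10 174] [442.2 183.1] [172.8   6.4] 87.7 depth z [0.444 0.181 0.043]
   corners [[436.0, 97.0], [442.0, 97.0], [449.0, 269.0], [442.0, 270.0]]
block [170  15  52] [ 496.  -373.4] [31.5 53.5] 1.2 depth z [ 0.494 -0.353  0.033]
   corners [[480.0, -347.0], [481.0, -400.0], [512.0, -400.0], [511.0, -346.0]]
```

```bash
cat >> h.py <<'E'
def pose():
    s=state();R=Ro.from_quat(s['tcp_rot']).as_matrix()
    return np.array(s['tool_pos']),np.arctan2(R[1,1],R[0,1]),R,s
def plan(*targets):
    "targets (x,y,z,psi), psi = yaw of the tool y axis; prints shifts (cm) and turn for successive calls"
    p,psi,R,s=pose()
    print('now',p.round(4),round(psi,3),'tilt',np.arccos(-R[2,2]).round(4),'F',np.round(s['ft_force'],1),'open',round(s['opening'],3),'t',round(s['time_s'],1))
    for x,y,z,ps in targets:
        q=np.array([x,y,z]);dpsi=(ps-psi+np.pi/2)%np.pi-np.pi/2
        n=max(np.linalg.norm(q-p)/.05,abs(dpsi)/.149); k=max(1,int(np.ceil(n/5)))
        st=(q-p)/k
        for i in range(k):
            yx=np.array([np.cos(psi),np.sin(psi)]);xx=np.array([-yx[1],yx[0]])
            print('  rows',int(np.ceil(n/k)),':',round(st[:2]@xx*100,2),round(st[:2]@yx*100,2),round(-st[2]*100,2),round(-dpsi/k,3))
            psi+=dpsi/k
        p=q
E
python3 -c "
from h import *
plan((.6,-.15,.36,-.08))"
```

```text
now [ 0.179  -0.598   0.2302] -1.28 tilt 0.0021 F [ 0.1  0.4 -0.2] open 0.998 t 0.1
  rows 5 : 17.73 -10.28 -4.33 -0.4
  rows 5 : 20.33 -2.57 -4.33 -0.4
  rows 5 : 19.73 5.55 -4.33 -0.4
```

Request:
jog_arm(
  series="1 17.7 -10.3 -4.3 -0.4;1 17.7 -10.3 -4.3 -0.4;1 17.7 -10.3 -4.3 -0.4;1 17.7 -10.3 -4.3 -0.4;1 17.7 -10.3 -4.3 -0.4",
)

```text
time_s: 0.6
tool_pos: [0.3223, -0.4461, 0.2753]
tcp_rot: [0.94, 0.341, 0.001, 0.0]
ft_force: [0.1, -1.0, 0.1]
opening: 1.001
grasp_force: 0.0
```

Request:
jog_arm(
  series="1 20.3 -2.6 -4.3 -0.4;1 20.3 -2.6 -4.3 -0.4;1 20.3 -2.6 -4.3 -0.4;1 20.3 -2.6 -4.3 -0.4;1 20.3 -2.6 -4.3 -0.4",
)

```text
time_s: 1.1
tool_pos: [0.4621, -0.2972, 0.3183]
tcp_rot: [0.854, 0.521, 0.001, 0.001]
ft_force: [-0.4, 0.0, -0.1]
opening: 0.998
grasp_force: 0.0
```

Request:
jog_arm(
  series="1 19.7 5.5 -4.3 -0.4;1 19.7 5.5 -4.3 -0.4;1 19.7 5.5 -4.3 -0.4;1 19.7 5.5 -4.3 -0.4;1 19.7 5.5 -4.3 -0.4",
)

```text
time_s: 1.6
tool_pos: [0.6017, -0.148, 0.3607]
tcp_rot: [0.734, 0.68, 0.001, 0.001]
ft_force: [-0.8, 1.1, 1.0]
opening: 1.002
grasp_force: 0.0
```

```bash
python3 - <<'E'
from h import *
import pickle
plan((.6,-.15,.36,-.08))
d=snap('wrist');save(d,'w1',k=1.4);pickle.dump(d,open('w1.pkl','wb'));print(d['M'].round(3),d['fx'])
E
```

```text
now [ 0.6017 -0.148   0.3607] -0.076 tilt 0.0026 F [-0.8  1.1  1. ] open 1.002 t 1.6
  rows 1 : -0.21 -0.16 0.07 0.004
[[ 0.997 -0.073 -0.019  0.607]
 [-0.076 -0.956 -0.284 -0.075]
 [ 0.003  0.285 -0.959  0.503]
 [ 0.     0.     0.     1.   ]] 301.18074157118804
```

View pics/w1.png

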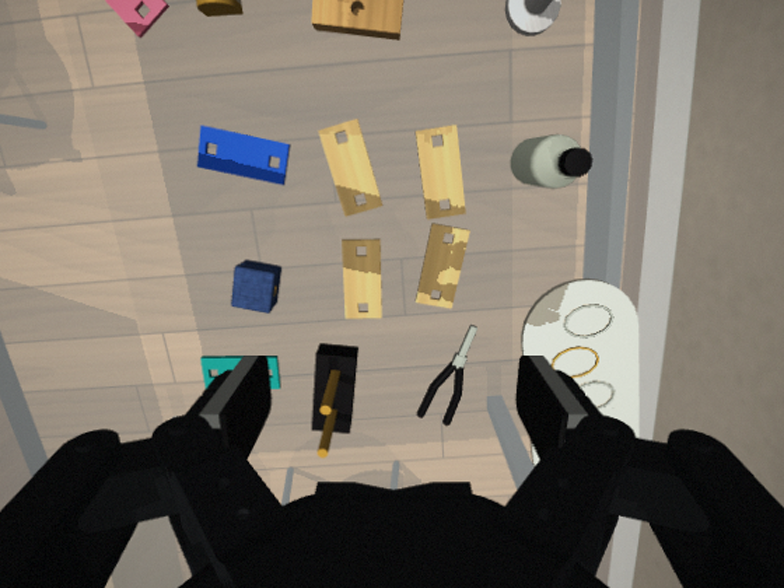

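The wrist view shows four yellow plates at (350,167), (440,170), (362,278) and (443,265), and no fifth. The blue and turquoise ones are decoys. I'll fit all four by contour.

```bash
cat >> h.py <<'E'
def plates(d,zt=.006,smin=75):
    hsv=cv2.cvtColor(d['color'],cv2.COLOR_RGB2HSV)
    m=cv2.inRange(hsv,(12,smin,60),(30,255,255))
    m=cv2.morphologyEx(m,cv2.MORPH_CLOSE,np.ones((3,3)))
    cs,_=cv2.findContours(m,cv2.RETR_EXTERNAL,cv2.CHAIN_APPROX_NONE)
    out=[]
    for c in cs:
        if cv2.contourArea(c)<250: continue
        w=at_z(d,c[:,0]+0.0,zt)
        (cx,cy),(a,b),an=cv2.minAreaRect((w[:,:2]*1000).astype(np.float32))
        if a>b: an+=90; a,b=b,a
        psi=(np.radians(an)+np.pi/2)%np.pi-np.pi/2   # short axis direction
        out.append((cx/1000,cy/1000,psi,a,b))
        print('c %.4f %.4f psi %.3f size %.1f %.1f px'%out[-1],c[:,0].mean(0).round())
    return out
E
python3 - <<'E'
from h import *
import pickle
plates(pickle.load(open('w1.pkl','rb')))
d=pickle.load(open('top0.pkl','rb'));plates(d,smin=80)
E
```

```text
c 0.4930 -0.4019 psi -0.200 size 21.6 140.6 px [234. 295.]
c 0.5595 -0.2145 psi -0.066 size 46.6 100.4 px [258. 198.]
c 0.6578 -0.2054 psi -0.261 size 46.8 101.0 px [315. 189.]
c 0.6616 -0.0948 psi 0.075 size 46.7 100.0 px [315. 122.]
c 0.5593 -0.0822 psi 0.199 size 46.7 100.1 px [250. 119.]
c 0.5810 0.0724 psi 1.399 size 37.2 94.3 px [257.  12.]
c 0.5581 -0.2157 psi -0.062 size 44.1 97.8 px [375. 209.]
c 0.5581 -0.0831 psi 0.201 size 43.8 97.0 px [322. 208.]
c 0.6606 -0.0957 psi 0.088 size 44.6 96.3 px [327. 168.]
c 0.6059 0.1831 psi -0.185 size 93.3 261.3 px [219. 187.]
c 0.6567 -0.2068 psi -0.257 size 44.4 96.8 px [370. 170.]
```

```bash
python3 -c "
from h import *
plan((.559,-.0826,.11,.199),(.559,-.0826,-.001,.199))"
```

```text
now [ 0.601  -0.1488  0.3603] -0.077 tilt 0.0011 F [-0.3  0.6  0.2] open 0.998 t 1.6
  rows 3 : 3.14 -2.35 12.51 -0.138
  rows 3 : 3.43 -1.89 12.51 -0.138
  rows 3 : 0.0 0.0 11.1 -0.0
```

Request:
jog_arm(
  series="1 3.1 -2.4 12.5 -0.14;1 3.1 -2.4 12.5 -0.14;1 3.1 -2.4 12.5 -0.14",
)

```text
time_s: 1.95
tool_pos: [0.5731, -0.1186, 0.2303]
tcp_rot: [0.686, 0.728, -0.002, -0.003]
ft_force: [-0.4, 0.2, 0.1]
opening: 1.0
grasp_force: 0.0
```

Request:
jog_arm(
  series="1 3.4 -1.9 12.5 -0.14;1 3.4 -1.9 12.5 -0.14;1 3.4 -1.9 12.5 -0.14;1 3.4 -1.9 12.5 -0.14",
)

```text
time_s: 2.35
tool_pos: [0.549, -0.0849, 0.104]
tcp_rot: [0.633, 0.774, -0.004, -0.006]
ft_force: [0.3, -0.2, -0.8]
opening: 0.997
grasp_force: 0.0
```

```bash
python3 -c "
from h import *
plan((.559,-.0826,-.001,.199))
plates(snap('wrist'))"
```

```text
now [ 0.549  -0.0849  0.104 ] 0.199 tilt 0.0149 F [ 0.3 -0.2 -0.8] open 0.997 t 2.4
  rows 3 : 0.03 1.02 10.5 0.0
c 0.6512 -0.1916 psi -0.260 size 33.0 68.5 px [361. 331.]
c 0.5599 -0.1975 psi -0.060 size 46.4 73.0 px [270. 316.]
c 0.6601 -0.0896 psi 0.073 size 48.3 90.6 px [412. 226.]
c 0.5589 -0.0820 psi 0.201 size 46.1 99.8 px [294. 200.]
c 0.5909 0.0588 psi -1.362 size 36.9 105.3 px [378.  17.]
```

```bash
python3 -c "
from h import *
plan((.559,-.0822,-.001,.199))"
```

```text
now [ 0.5527 -0.0859  0.1074] 0.199 tilt 0.0075 F [ 0.6 -0.4  0.5] open 1.0 t 2.4
  rows 3 : 0.24 0.69 10.84 0.0
```

Request:
jog_arm(
  series="1 0 0 5 0;1 0 0 5 0;1 0 0 9 0;1 0 0 11 0;1 0 0 11 0",
)

```text
time_s: 2.9
tool_pos: [0.5559, -0.086, 0.0004]
tcp_rot: [0.633, 0.774, -0.001, -0.001]
ft_force: [-0.3, 0.2, -0.3]
opening: 0.998
grasp_force: 0.0
```

```bash
python3 -c "
from h import *
plan((.559,-.0822,-.001,.199))"
```

```text
now [ 5.559e-01 -8.600e-02  4.000e-04] 0.199 tilt 0.002 F [-0.3  0.2 -0.3] open 0.998 t 2.9
  rows 1 : 0.31 0.38 0.14 0.0
```

Request:
jog_arm(
  series="1 0.3 0.35 0.1 0;1 0.3 0.35 0.1 0;-1 0.3 0.35 0.1 0;-1 0.3 0.35 0.1 0;-1 0.3 0.35 0.1 0",
  squeeze=40,
)

```text
time_s: 3.4
tool_pos: [0.5598, -0.0815, 0.0003]
tcp_rot: [0.633, 0.774, 0.0, 0.001]
ft_force: [-4.4, 1.5, 21.5]
opening: 0.521
grasp_force: 39.3
```

Request:
jog_arm(
  series="-1 0 0 0 0;-1 0 0 0 0;-1 0 0 0 0;-1 0 0 0 0",
)

```text
time_s: 3.8
tool_pos: [0.56, -0.0815, 0.0005]
tcp_rot: [0.633, 0.774, 0.0, 0.001]
ft_force: [-1.6, 0.5, 5.4]
opening: 0.518
grasp_force: 40.1
```

```bash
python3 -c "
from h import *
plan((.559,-.0822,.12,.199),(.56,.05,.25,-.185))"
```

```text
now [ 5.60e-01 -8.15e-02  5.00e-04] 0.2 tilt 0.0012 F [-1.6  0.5  5.4] open 0.518 t 3.8
  rows 3 : -0.05 -0.11 -11.95 0.001
  rows 4 : 12.94 2.71 -13.0 0.384
```

Request:
jog_arm(
  series="-1 0 0 -5 0;-1 0 0 -10 0;-1 0 0 -12 0",
)

```text
time_s: 4.1
tool_pos: [0.5624, -0.082, 0.1241]
tcp_rot: [0.633, 0.774, 0.002, 0.003]
ft_force: [1.7, -0.1, 0.2]
opening: 0.514
grasp_force: 41.1
```

```bash
python3 -c "
from h import *
plan((.585,.085,.25,-.185))"
```

```text
now [ 0.5624 -0.082   0.1241] 0.2 tilt 0.0077 F [ 1.7 -0.1  0.2] open 0.514 t 4.1
  rows 5 : 15.92 5.54 -12.59 0.385
```

Request:
jog_arm(
  series="-1 15.9 5.5 -12.6 0.385;-1 15.9 5.5 -12.6 0.385;-1 15.9 5.5 -12.6 0.385;-1 15.9 5.5 -12.6 0.385;-1 15.9 5.5 -12.6 0.385",
)

```text
time_s: 4.6
tool_pos: [0.5842, 0.0895, 0.2502]
tcp_rot: [0.768, 0.64, 0.004, 0.002]
ft_force: [-0.7, -0.2, 0.7]
opening: 0.517
grasp_force: 41.1
```

Request:
jog_arm(
  series="-1 0 0 0 0;-1 0 0 0 0;-1 0 0 0 0",
)

```text
time_s: 4.9
tool_pos: [0.5801, 0.0839, 0.2431]
tcp_rot: [0.77, 0.638, -0.002, -0.001]
ft_force: [-0.4, 0.9, -1.7]
opening: 0.516
grasp_force: 41.1
```

```bash
python3 - <<'E'
from h import *
import pickle
plan((.6,.08,.25,-.185))
d=snap('wrist');save(d,'w2',k=1.4);pickle.dump(d,open('w2.pkl','wb'))
E
```

```text
now [0.5801 0.0839 0.2431] -0.186 tilt 0.0042 F [-0.4  0.9 -1.7] open 0.516 t 4.9
  rows 1 : -0.02 2.03 -0.69 -0.001
```

View pics/w2.png

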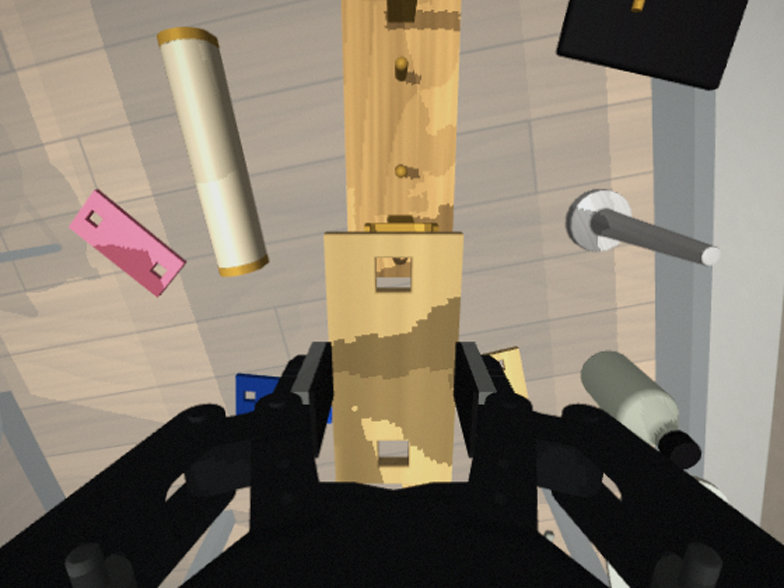

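The pin tips are at about (402,62) and (401,168). The held plate's holes are at (393,273) and (393,452), and the bar is at (213,150).

```bash
python3 - <<'E'
from h import *
import pickle
d=pickle.load(open('w2.pkl','rb'));P=cloud(d);save(d,'c2',(215,0,345,220),3)
p,psi,R,_=pose()
print('tips',at_z(d,np.array([[402,61],[401,167]])/1.4,.070).round(4))
for b in [(275,35,300,70),(275,110,300,135)]:
    Q=P[b[1]:b[3],b[0]:b[2]].reshape(-1,3);q=Q[(Q[:,2]>.055)&(Q[:,2]<.09)];print(len(q),q.mean(0).round(4),q[:,2].max().round(4), Q[(Q[:,2]>.062)].mean(0).round(4))
# base edges
L=at_z(d,np.array([[344,10],[346,200]])/1.4,.026);Rr=at_z(d,np.array([[461,10],[457,200]])/1.4,.026)
print('edges',L.round(4),Rr.round(4))
h=at_z(d,np.array([[393,273.5],[393,452.5]])/1.4,p[2]+.0055);print('plate holes',h.round(4),h.mean(0).round(4),np.linalg.norm(h[0]-h[1]),'tcp',p)
E
```

```text
tips [[0.6109 0.2171 0.07  ]
 [0.5976 0.1485 0.07  ]]
87 [0.6096 0.2154 0.0677] 0.072 [0.6094 0.215  0.0732]
64 [0.5967 0.1463 0.0689] 0.0721 [0.5966 0.1466 0.0834]
edges [[0.5766 0.2686 0.026 ]
 [0.5479 0.1297 0.026 ]] [[0.6632 0.2523 0.026 ]
 [0.6396 0.1125 0.026 ]]
plate holes [[0.5868 0.1191 0.2487]
 [0.5736 0.0487 0.2487]] [0.5802 0.0839 0.2487] 0.0716235892666317 tcp [0.58024715 0.0838603  0.24321032]
```

View pics/c2.png

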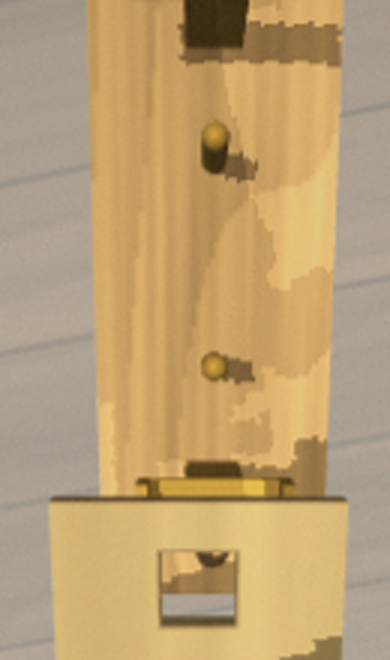

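```bash
python3 -c "
from h import *
plan((.6037,.1817,.082,-.187))"
```

```text
now [0.5802 0.0839 0.2432] -0.187 tilt 0.0039 F [-1.4 -0.3 -0.2] open 0.518 t 5.0
  rows 4 : 10.05 0.49 16.12 0.0
```

Request:
jog_arm(
  series="-1 5 0.25 5 0;-1 10.05 0.5 10 0;-1 10.05 0.5 12 0;-1 10.05 0.5 13 0;-1 10.05 0.5 13 0",
)

```text
time_s: 5.45
tool_pos: [0.6013, 0.1819, 0.1103]
tcp_rot: [0.769, 0.639, -0.005, -0.002]
ft_force: [-0.3, -0.0, -1.0]
opening: 0.519
grasp_force: 41.1
```

Request:
jog_arm(
  series="-1 0 0 0 0;-1 0 0 0 0;-1 0 0 0 0",
)

```text
time_s: 5.75
tool_pos: [0.6067, 0.1825, 0.1179]
tcp_rot: [0.77, 0.638, 0.002, 0.001]
ft_force: [-0.1, -0.2, -0.1]
opening: 0.515
grasp_force: 41.1
```

```bash
python3 -c "
from h import *
plan((.6037,.1817,.062,-.187),(.6037,.1817,.029,-.187))"
```

```text
now [0.6067 0.1825 0.1179] -0.186 tilt 0.0042 F [-0.1 -0.2 -0.1] open 0.515 t 5.8
  rows 2 : -0.13 -0.28 5.59 0.001
  rows 1 : 0.0 0.0 3.3 -0.0
```

Request:
jog_arm(
  series="-1 -0.13 -0.28 1.5 0;-1 -0.13 -0.28 3 0;-1 -0.13 -0.28 3.2 0;-1 -0.13 -0.28 3.2 0;-1 -0.13 -0.28 3.2 0",
)

```text
time_s: 6.25
tool_pos: [0.6019, 0.1825, 0.083]
tcp_rot: [0.769, 0.639, -0.0, -0.0]
ft_force: [0.4, 0.2, 0.2]
opening: 0.515
grasp_force: 41.1
```

```bash
python3 -c "
from h import *
plan((.6037,.1817,.062,-.187),(.6037,.1817,.029,-.187))"
```

```text
now [0.6019 0.1825 0.083 ] -0.185 tilt 0.0004 F [0.4 0.2 0.2] open 0.515 t 6.2
  rows 1 : -0.05 0.19 2.1 0.002
  rows 1 : 0.0 0.0 3.3 -0.0
```

Request:
jog_arm(
  series="-1 0 0 0 0;-1 0 0 0 0;-1 0 0 0 0",
)

```text
time_s: 6.55
tool_pos: [0.6023, 0.1826, 0.0837]
tcp_rot: [0.769, 0.639, 0.0, 0.0]
ft_force: [0.3, -1.2, -1.2]
opening: 0.514
grasp_force: 41.1
```

```bash
python3 -c "
from h import *
plan((.6037,.1817,.062,-.187),(.6037,.1817,.029,-.187))"
```

```text
now [0.6023 0.1826 0.0837] -0.185 tilt 0.0009 F [ 0.3 -1.2 -1.2] open 0.514 t 6.5
  rows 1 : -0.07 0.15 2.17 0.002
  rows 1 : 0.0 0.0 3.3 -0.0
```

Request:
jog_arm(
  series="-1 -0.08 0.14 0 0;-1 -0.08 0.14 0.6 0;-1 -0.08 0.14 1.2 0;-1 -0.08 0.14 1.8 0;-1 -0.08 0.14 2.2 0",
)

```text
time_s: 7.05
tool_pos: [0.6025, 0.1813, 0.06]
tcp_rot: [0.769, 0.639, -0.001, -0.0]
ft_force: [-0.7, -0.8, 0.0]
opening: 0.515
grasp_force: 41.1
```

Request:
jog_arm(
  series="-1 0 0 0.8 0;-1 0 0 1.6 0;-1 0 0 2.4 0;-1 0 0 3.1 0;-1 0 0 3.1 0",
)

```text
time_s: 7.55
tool_pos: [0.602, 0.1812, 0.0286]
tcp_rot: [0.769, 0.639, -0.001, -0.001]
ft_force: [0.5, -0.1, -1.0]
opening: 0.515
grasp_force: 41.1
```

```bash
python3 -c "
from h import *
plan((.6037,.1817,.029,-.187))"
```

```text
now [0.602  0.1812 0.0286] -0.185 tilt 0.0028 F [ 0.5 -0.1 -1. ] open 0.515 t 7.5
  rows 1 : 0.09 0.16 -0.04 0.002
```

Request:
jog_arm(
  series="0.6 0 0 0 0;0.6 0 0 0 0;0.6 0 0 0 0;0.6 0 0 -4 0;0.6 0 0 -9 0",
)

```text
time_s: 8.05
tool_pos: [0.6004, 0.1808, 0.1181]
tcp_rot: [0.769, 0.639, -0.003, -0.002]
ft_force: [0.3, -0.1, 1.0]
opening: 0.799
grasp_force: 0.0
```

```bash
python3 -c "
from h import *
plan((.602,.12,.2,-.1),(.661,-.0952,.15,.08))"
```

```text
now [0.6004 0.1808 0.1181] -0.185 tilt 0.0073 F [ 0.3 -0.1  1. ] open 0.799 t 8.1
  rows 3 : -5.94 1.28 -8.19 -0.085
  rows 5 : -20.82 8.02 5.0 -0.18
```

Request:
jog_arm(
  series="0.7 -5.9 1.3 -8.2 -0.085;0.7 -5.9 1.3 -8.2 -0.085;0.7 -5.9 1.3 -8.2 -0.085",
)

```text
time_s: 8.35
tool_pos: [0.6103, 0.1188, 0.2107]
tcp_rot: [0.742, 0.67, 0.006, 0.005]
ft_force: [1.1, 0.1, 1.0]
opening: 0.853
grasp_force: 0.0
```

Request:
jog_arm(
  series="0.7 -20.8 8 5 -0.18;0.7 -20.8 8 5 -0.18;0.7 -20.8 8 5 -0.18;0.7 -20.8 8 5 -0.18;0.7 -20.8 8 5 -0.18",
)

```text
time_s: 8.85
tool_pos: [0.6638, -0.097, 0.1507]
tcp_rot: [0.679, 0.734, -0.001, -0.0]
ft_force: [-0.5, 0.5, -0.3]
opening: 0.855
grasp_force: 0.0
```

Request:
jog_arm(
  series="0.7 0 0 0 0;0.7 0 0 0 0;0.7 0 0 0 0",
)

```text
time_s: 9.15
tool_pos: [0.6637, -0.0926, 0.1521]
tcp_rot: [0.678, 0.735, 0.0, -0.0]
ft_force: [-0.5, 1.1, 0.6]
opening: 0.847
grasp_force: 0.0
```

```bash
python3 -c "
from h import *
d=snap('wrist');plates(d)
plan((.661,-.0952,.002,.08))"
```

```text
c 0.4917 -0.3878 psi -0.452 size 21.4 80.5 px [125. 403.]
c 0.5469 -0.1770 psi -0.722 size 28.1 60.4 px [169. 259.]
c 0.6578 -0.2045 psi -0.262 size 46.7 102.8 px [267. 287.]
c 0.6616 -0.0948 psi 0.074 size 45.9 100.0 px [278. 189.]
c 0.5831 0.0553 psi -1.500 size 23.9 93.3 px [205.   9.]
now [ 0.6638 -0.0923  0.1524] 0.081 tilt 0.0005 F [-0.   0.3  0.6] open 0.855 t 9.2
  rows 4 : -0.27 -0.3 15.04 0.001
```

Request:
jog_arm(
  series="0.7 -0.27 -0.27 5 0.005;0.7 -0.27 -0.27 10 0.005;0.7 -0.27 -0.27 14 0.005;0.7 -0.27 -0.27 15 0.005;0.7 -0.27 -0.27 15 0.005",
)

```text
time_s: 9.7
tool_pos: [0.6598, -0.0951, 0.0005]
tcp_rot: [0.68, 0.734, -0.001, -0.002]
ft_force: [0.0, 0.0, -0.1]
opening: 0.85
grasp_force: 0.0
```

Request:
jog_arm(
  series="0.7 0 0 0 0;-1 0 0 0 0;-1 0 0 0 0;-1 0 0 0 0;-1 0 0 0 0",
)

```text
time_s: 10.2
tool_pos: [0.6631, -0.0975, 0.0064]
tcp_rot: [0.68, 0.733, 0.0, 0.001]
ft_force: [-3.8, 0.1, 12.5]
opening: 0.174
grasp_force: 5.9
```

```bash
python3 -c "
from h import *
plan((.661,-.095,.13,.08),(.6,.1,.17,-.187),(.6027,.1815,.12,-.187))"
```

```text
now [ 0.6631 -0.0975  0.0064] 0.075 tilt 0.0026 F [-3.8  0.1 12.5] open 0.174 t 10.2
  rows 3 : 0.27 -0.19 -12.36 -0.005
  rows 5 : 19.93 -4.52 -4.0 0.267
  rows 2 : 8.06 -1.25 5.0 -0.0
```

Request:
jog_arm(
  series="0.7 0 0 -1 0;0.7 0 0 -10 0;0.7 0 0 -12 0;0.7 0 0 -12 0;0.7 0 0 -12 0",
)

```text
time_s: 10.7
tool_pos: [0.6645, -0.0975, 0.1271]
tcp_rot: [0.68, 0.733, 0.002, 0.004]
ft_force: [1.2, 0.5, -0.1]
opening: 0.853
grasp_force: 0.0
```

Request:
jog_arm(
  series="0.7 0 0 0 0;0.7 0 0 0 0;0.7 0 0 0 0",
)

```text
time_s: 11.0
tool_pos: [0.6597, -0.0964, 0.1196]
tcp_rot: [0.68, 0.733, -0.001, -0.002]
ft_force: [-0.2, -0.0, -0.2]
opening: 0.852
grasp_force: 0.0
```

```bash
python3 -c "
from h import *
d=snap('wrist');plates(d)
plan((.661,-.0952,.03,.08))"
```

```text
c 0.5455 -0.1743 psi -0.660 size 22.3 48.0 px [160. 269.]
c 0.6578 -0.2047 psi -0.258 size 46.6 103.6 px [271. 301.]
c 0.6617 -0.0945 psi 0.074 size 45.9 99.7 px [283. 194.]
c 0.6049 0.0500 psi -1.504 size 10.1 43.6 px [226.   4.]
now [ 0.66   -0.0965  0.1199] 0.075 tilt 0.004 F [-0.2 -0.6 -0.3] open 0.85 t 11.1
  rows 2 : 0.12 0.11 8.99 -0.005
```

Request:
jog_arm(
  series="0.7 0.15 0.15 4 0;0.7 0.15 0.15 8 0;0.7 0.15 0.15 9 0;0.7 0.15 0.15 9 0;0.7 0.15 0.15 9 0",
)

```text
time_s: 11.55
tool_pos: [0.6638, -0.0954, 0.0331]
tcp_rot: [0.68, 0.733, 0.0, 0.001]
ft_force: [0.2, -1.1, 0.3]
opening: 0.846
grasp_force: 0.0
```

Request:
jog_arm(
  series="0.7 0 0 0 0;0.7 0 0 0 0",
)

```text
time_s: 11.75
tool_pos: [0.6648, -0.0956, 0.0347]
tcp_rot: [0.68, 0.733, 0.001, 0.002]
ft_force: [0.6, 0.9, -0.2]
opening: 0.849
grasp_force: 0.0
```

```bash
python3 -c "
from h import *
plan((.6615,-.0948,.0005,.075))"
```

```text
now [ 0.6648 -0.0956  0.0347] 0.075 tilt 0.0042 F [ 0.6  0.9 -0.2] open 0.849 t 11.8
  rows 1 : 0.1 -0.32 3.42 -0.0
```

Request:
jog_arm(
  series="0.7 0 0 1 0;0.7 0 0 2 0;0.7 0 0 2.6 0;0.7 0 0 2.9 0;0.7 0 0 2.9 0",
)

```text
time_s: 12.25
tool_pos: [0.6619, -0.095, 0.002]
tcp_rot: [0.68, 0.733, -0.001, -0.001]
ft_force: [0.0, 0.5, 0.5]
opening: 0.849
grasp_force: 0.0
```

Request:
jog_arm(
  series="0.7 0 0 0 0;0.7 0 0 0 0;0.7 0 0 0 0",
)

```text
time_s: 12.55
tool_pos: [0.6633, -0.0953, 0.0037]
tcp_rot: [0.68, 0.733, 0.0, 0.0]
ft_force: [-0.5, -0.5, 0.7]
opening: 0.851
grasp_force: 0.0
```

Request:
jog_arm(
  series="0.7 0 0 0 0;0.7 0 0 0 0;0.7 0 0 0 0",
)

```text
time_s: 12.85
tool_pos: [0.663, -0.0952, 0.0034]
tcp_rot: [0.68, 0.733, 0.0, 0.0]
ft_force: [-0.3, 0.4, 0.3]
opening: 0.848
grasp_force: 0.0
```

```bash
python3 -c "
from h import *
plan((.6615,-.0948,.0005,.075))"
```

```text
now [ 0.663  -0.0952  0.0034] 0.075 tilt 0.0003 F [-0.3  0.4  0.3] open 0.848 t 12.8
  rows 1 : 0.05 -0.14 0.29 -0.0
```

Settled, so now a small correction and close.

Request:
jog_arm(
  series="0.7 0.05 -0.14 0.3 0;0.7 0.05 -0.14 0.3 0;0.7 0.05 -0.14 0.3 0;-1 0.05 -0.14 0.3 0;-1 0.05 -0.14 0.3 0",
)

```text
time_s: 13.35
tool_pos: [0.6616, -0.0948, 0.0004]
tcp_rot: [0.68, 0.733, 0.0, 0.0]
ft_force: [-3.6, 0.4, 23.8]
opening: 0.526
grasp_force: 28.9
```

Request:
jog_arm(
  series="-1 0 0 0 0;-1 0 0 0 0;-1 0 0 0 0;-1 0 0 0 0",
)

```text
time_s: 13.75
tool_pos: [0.662, -0.0949, 0.0007]
tcp_rot: [0.68, 0.733, 0.0, 0.0]
ft_force: [0.0, 0.3, 1.8]
opening: 0.514
grasp_force: 41.0
```

```bash
python3 -c "
from h import *
plan((.661,-.095,.14,.08),(.6,.1,.17,-.187),(.6025,.1813,.12,-.187))"
```

```text
now [ 0.662  -0.0949  0.0007] 0.075 tilt 0.0012 F [0.  0.3 1.8] open 0.514 t 13.8
  rows 3 : -0.0 -0.1 -13.93 -0.005
  rows 5 : 19.93 -4.52 -3.0 0.267
  rows 2 : 8.03 -1.27 5.0 -0.0
```

Request:
jog_arm(
  series="-1 0 0 -4 0;-1 0 0 -9 0;-1 0 0 -14 0",
)

```text
time_s: 14.05
tool_pos: [0.6598, -0.0945, 0.1399]
tcp_rot: [0.68, 0.733, -0.001, -0.002]
ft_force: [0.6, -0.3, -0.4]
opening: 0.52
grasp_force: 41.0
```

Request:
jog_arm(
  series="-1 19.9 -4.5 -3 0.267;-1 19.9 -4.5 -3 0.267;-1 19.9 -4.5 -3 0.267;-1 19.9 -4.5 -3 0.267;-1 19.9 -4.5 -3 0.267",
)

```text
time_s: 14.55
tool_pos: [0.5995, 0.1053, 0.1707]
tcp_rot: [0.77, 0.638, 0.0, -0.001]
ft_force: [-0.4, -1.3, -0.4]
opening: 0.514
grasp_force: 41.0
```

Request:
jog_arm(
  series="-1 4 -0.6 1 0;-1 8 -1.3 3 0;-1 8 -1.3 5 0;-1 8 -1.3 5 0;-1 8 -1.3 5 0",
)

```text
time_s: 15.05
tool_pos: [0.6035, 0.1804, 0.1193]
tcp_rot: [0.772, 0.636, -0.001, -0.0]
ft_force: [0.4, -0.4, -0.4]
opening: 0.521
grasp_force: 41.0
```

Request:
jog_arm(
  series="-1 0 0 0 0;-1 0 0 0 0;-1 0 0 0 0;-1 0 0 0 0;-1 0 0 0 0",
)

```text
time_s: 15.55
tool_pos: [0.6044, 0.1811, 0.1207]
tcp_rot: [0.772, 0.636, 0.0, 0.0]
ft_force: [-0.6, -0.7, -0.3]
opening: 0.516
grasp_force: 41.0
```

```bash
python3 -c "
from h import *
plan((.6025,.1813,.09,-.187),(.6025,.1813,.0345,-.187))"
```

```text
now [0.6044 0.1811 0.1207] -0.192 tilt 0.0006 F [-0.6 -0.7 -0.3] open 0.516 t 15.6
  rows 1 : -0.01 -0.19 3.07 -0.005
  rows 2 : 0.0 0.0 5.55 -0.0
```

Request:
jog_arm(
  series="-1 0 -0.17 1 -0.005;-1 0 -0.17 2 -0.005;-1 0 -0.17 3 -0.005;-1 0 -0.17 4 -0.005;-1 0 -0.17 5 -0.005",
)

```text
time_s: 16.05
tool_pos: [0.602, 0.1815, 0.0688]
tcp_rot: [0.77, 0.638, -0.001, -0.0]
ft_force: [0.0, -0.1, -0.9]
opening: 0.514
grasp_force: 41.0
```

Request:
jog_arm(
  series="-1 0 0 0.8 0;-1 0 0 1.6 0;-1 0 0 2.4 0;-1 0 0 3.2 0;-1 0 0 3.5 0",
)

```text
time_s: 16.55
tool_pos: [0.602, 0.1815, 0.0342]
tcp_rot: [0.77, 0.638, -0.001, -0.0]
ft_force: [0.3, 0.1, -0.4]
opening: 0.516
grasp_force: 41.0
```

Request:
jog_arm(
  series="-1 0 0 0 0;-1 0 0 0 0",
)

```text
time_s: 16.75
tool_pos: [0.6027, 0.1817, 0.0355]
tcp_rot: [0.77, 0.638, 0.0, 0.0]
ft_force: [0.1, -1.0, -0.6]
opening: 0.513
grasp_force: 41.0
```

```bash
python3 -c "
from h import *
plan((.6025,.1813,.0345,-.187))"
```

```text
now [0.6027 0.1817 0.0355] -0.187 tilt 0.0003 F [ 0.1 -1.  -0.6] open 0.513 t 16.8
  rows 1 : -0.04 -0.01 0.1 -0.0
```

Threaded freely. Release, then go to p4 at (.5593, -.2145).

Request:
jog_arm(
  series="0.6 0 0 0 0;0.6 0 0 0 0;0.6 0 0 0 0;0.6 0 0 -4 0;0.6 0 0 -9 0",
)

```text
time_s: 17.25
tool_pos: [0.5995, 0.1809, 0.1228]
tcp_rot: [0.77, 0.638, -0.004, -0.002]
ft_force: [0.7, 0.8, 1.0]
opening: 0.8
grasp_force: 0.0
```

```bash
python3 -c "
from h import *
plan((.602,.12,.2,-.15),(.5593,-.2145,.13,-.066))"
```

```text
now [0.5995 0.1809 0.1228] -0.187 tilt 0.0079 F [0.7 0.8 1. ] open 0.8 t 17.2
  rows 2 : -5.93 1.38 -7.72 -0.037
  rows 4 : -16.86 0.39 3.5 -0.042
  rows 4 : -16.86 -0.32 3.5 -0.042
```

Request:
jog_arm(
  series="0.6 -5.9 1.2 -7.7 -0.037;0.6 -5.9 1.2 -7.7 -0.037;0.6 -5.9 1.2 -7.7 -0.037",
)

```text
time_s: 17.55
tool_pos: [0.6082, 0.119, 0.2102]
tcp_rot: [0.759, 0.651, 0.005, 0.004]
ft_force: [0.9, 0.4, 0.5]
opening: 0.802
grasp_force: 0.0
```

Request:
jog_arm(
  series="0.6 -16.9 0.3 3.5 -0.042;0.6 -16.9 0.3 3.5 -0.042;0.6 -16.9 0.3 3.5 -0.042;0.6 -16.9 0.3 3.5 -0.042",
)

```text
time_s: 17.95
tool_pos: [0.5791, -0.0491, 0.1655]
tcp_rot: [0.745, 0.667, -0.001, -0.001]
ft_force: [0.1, 0.5, 0.5]
opening: 0.799
grasp_force: 0.0
```

Request:
jog_arm(
  series="0.6 -16.9 -0.3 3.5 -0.042;0.6 -16.9 -0.3 3.5 -0.042;0.6 -16.9 -0.3 3.5 -0.042;0.6 -16.9 -0.3 3.5 -0.042;0.6 -16.9 -0.3 3.5 -0.042",
)

```text
time_s: 18.45
tool_pos: [0.5583, -0.2165, 0.1306]
tcp_rot: [0.732, 0.682, -0.001, -0.001]
ft_force: [-0.8, 0.1, -1.1]
opening: 0.801
grasp_force: 0.0
```

Request:
jog_arm(
  series="0.6 0 0 0 0;0.6 0 0 0 0;0.6 0 0 0 0;0.6 0 0 0 0;0.6 0 0 0 0",
)

```text
time_s: 18.95
tool_pos: [0.5602, -0.213, 0.1326]
tcp_rot: [0.73, 0.684, 0.0, 0.0]
ft_force: [0.6, 0.1, 0.3]
opening: 0.802
grasp_force: 0.0
```

```bash
python3 -c "
from h import *
d=snap('wrist');plates(d)
plan((.5593,-.2145,.0005,-.066))"
```

```text
c 0.5063 -0.3585 psi -0.223 size 14.4 39.0 px [239. 329.]
c 0.5591 -0.2147 psi -0.066 size 45.9 98.9 px [279. 194.]
c 0.6679 -0.1703 psi -0.261 size 47.9 99.7 px [400. 138.]
now [ 0.5601 -0.2132  0.1325] -0.065 tilt 0.0004 F [-0.1  0.3 -0.2] open 0.799 t 19.0
  rows 3 : -0.14 -0.07 13.2 0.001
```

Request:
jog_arm(
  series="0.6 -0.13 -0.08 5 0;0.6 -0.13 -0.08 9 0;0.6 -0.13 -0.08 11 0;0.6 -0.13 -0.08 12 0;0.6 -0.13 -0.08 12.6 0",
)

```text
time_s: 19.5
tool_pos: [0.5588, -0.2149, 0.0056]
tcp_rot: [0.73, 0.683, -0.0, -0.0]
ft_force: [-0.2, 0.6, 0.4]
opening: 0.803
grasp_force: 0.0
```

Request:
jog_arm(
  series="0.6 0 0 0 0;0.6 0 0 0 0;0.6 0 0 0 0;0.6 0 0 0 0;0.6 0 0 0 0",
)

```text
time_s: 20.0
tool_pos: [0.5595, -0.2153, 0.0071]
tcp_rot: [0.73, 0.683, 0.0, 0.001]
ft_force: [-0.4, -1.2, -0.4]
opening: 0.798
grasp_force: 0.0
```

```bash
python3 -c "
from h import *
plan((.5593,-.2146,.0005,-.066))"
```

```text
now [ 0.5595 -0.2153  0.0071] -0.066 tilt 0.0014 F [-0.4 -1.2 -0.4] open 0.798 t 20.0
  rows 1 : 0.07 -0.02 0.66 -0.0
```

Request:
jog_arm(
  series="0.6 0.06 -0.02 0.65 0;0.6 0.06 -0.02 0.65 0;0.6 0.06 -0.02 0.65 0;-1 0.06 -0.02 0.65 0;-1 0.06 -0.02 0.65 0",
)

```text
time_s: 20.5
tool_pos: [0.5591, -0.2146, 0.0002]
tcp_rot: [0.73, 0.683, 0.0, 0.0]
ft_force: [0.5, -1.2, 0.5]
opening: 0.517
grasp_force: 40.7
```

Request:
jog_arm(
  series="-1 0 0 0 0;-1 0 0 0 0;-1 0 0 0 0;-1 0 0 0 0",
)

```text
time_s: 20.9
tool_pos: [0.5592, -0.2146, 0.0001]
tcp_rot: [0.73, 0.683, 0.0, 0.0]
ft_force: [0.7, -0.7, 3.0]
opening: 0.516
grasp_force: 41.0
```

```bash
python3 -c "
from h import *
plan((.559,-.2146,.14,-.066),(.59,.06,.17,-.187),(.6025,.1813,.125,-.187))"
```

```text
now [ 5.592e-01 -2.146e-01  1.000e-04] -0.066 tilt 0.0009 F [ 0.7 -0.7  3. ] open 0.516 t 20.9
  rows 3 : 0.0 -0.02 -13.99 -0.0
  rows 3 : 13.8 0.64 -1.5 0.06
  rows 3 : 13.82 -0.19 -1.5 0.06
  rows 3 : 12.15 -1.03 4.5 -0.0
```

Request:
jog_arm(
  series="-1 0 0 -4 0;-1 0 0 -9 0;-1 0 0 -14 0",
)

```text
time_s: 21.2
tool_pos: [0.5573, -0.2138, 0.1397]
tcp_rot: [0.73, 0.683, -0.001, -0.002]
ft_force: [0.6, -1.1, -0.6]
opening: 0.514
grasp_force: 41.1
```

Request:
jog_arm(
  series="-1 13.8 0.6 -1.5 0.06;-1 13.8 0.6 -1.5 0.06;-1 13.8 0.6 -1.5 0.06",
)

```text
time_s: 21.5
tool_pos: [0.5735, -0.0752, 0.1554]
tcp_rot: [0.75, 0.661, 0.0, -0.0]
ft_force: [-0.0, -0.7, -0.6]
opening: 0.518
grasp_force: 41.1
```

Request:
jog_arm(
  series="-1 13.8 -0.2 -1.5 0.06;-1 13.8 -0.2 -1.5 0.06;-1 13.8 -0.2 -1.5 0.06",
)

```text
time_s: 21.8
tool_pos: [0.5886, 0.0627, 0.1696]
tcp_rot: [0.769, 0.639, -0.0, -0.0]
ft_force: [0.1, 0.5, -0.6]
opening: 0.519
grasp_force: 41.1
```

Request:
jog_arm(
  series="-1 5 -0.5 0 0;-1 10 -0.9 1 0;-1 12.1 -1.1 4.4 0;-1 12.1 -1.1 4.4 0;-1 12.1 -1.1 4.4 0",
)

```text
time_s: 22.3
tool_pos: [0.599, 0.1809, 0.1239]
tcp_rot: [0.769, 0.639, -0.002, -0.001]
ft_force: [-0.3, 0.1, -0.5]
opening: 0.516
grasp_force: 41.1
```

Request:
jog_arm(
  series="-1 0 0 0 0;-1 0 0 0 0;-1 0 0 0 0;-1 0 0 0 0;-1 0 0 0 0",
)

```text
time_s: 22.8
tool_pos: [0.6012, 0.1805, 0.1264]
tcp_rot: [0.77, 0.638, 0.0, 0.0]
ft_force: [-0.9, 0.3, -0.7]
opening: 0.522
grasp_force: 41.1
```

```bash
python3 -c "
from h import *
plan((.6025,.1815,.0405,-.187))"
```

```text
now [0.6012 0.1805 0.1264] -0.187 tilt 0.0009 F [-0.9  0.3 -0.7] open 0.522 t 22.8
  rows 2 : 0.13 0.11 8.59 0.0
```

Request:
jog_arm(
  series="-1 0.12 0.13 1 0;-1 0.12 0.13 2 0;-1 0.12 0.13 3 0;-1 0.12 0.13 4 0;-1 0.12 0.13 5 0",
)

```text
time_s: 23.3
tool_pos: [0.6017, 0.1818, 0.0742]
tcp_rot: [0.77, 0.638, -0.001, -0.0]
ft_force: [-0.9, -0.3, 0.0]
opening: 0.521
grasp_force: 41.2
```

Request:
jog_arm(
  series="-1 0 0 0.8 0;-1 0 0 1.6 0;-1 0 0 2.4 0;-1 0 0 3.2 0;-1 0 0 3.5 0",
)

```text
time_s: 23.8
tool_pos: [0.602, 0.1817, 0.0398]
tcp_rot: [0.77, 0.638, -0.0, -0.0]
ft_force: [0.1, -1.1, -1.1]
opening: 0.516
grasp_force: 41.1
```

Request:
jog_arm(
  series="-1 0 0 0 0;-1 0 0 0 0",
)

```text
time_s: 24.0
tool_pos: [0.6024, 0.1819, 0.041]
tcp_rot: [0.77, 0.638, 0.0, 0.0]
ft_force: [-0.1, 0.3, -0.6]
opening: 0.517
grasp_force: 41.1
```

Request:
jog_arm(
  series="0.6 0 0 0 0;0.6 0 0 0 0;0.6 0 0 0 0;0.6 0 0 -4 0;0.6 0 0 -8 0",
)

```text
time_s: 24.5
tool_pos: [0.6005, 0.1815, 0.1197]
tcp_rot: [0.77, 0.638, -0.002, -0.001]
ft_force: [0.1, 0.0, -0.1]
opening: 0.799
grasp_force: 0.0
```

```bash
python3 -c "
from h import *
plan((.605,.12,.2,-.2),(.6679,-.1703,.13,-.261))"
```

```text
now [0.6005 0.1815 0.1197] -0.186 tilt 0.0047 F [ 0.1  0.  -0.1] open 0.799 t 24.5
  rows 3 : -5.96 1.58 -8.03 0.014
  rows 4 : -13.6 5.97 3.5 0.03
  rows 4 : -13.41 6.38 3.5 0.03
```

Request:
jog_arm(
  series="0.6 -6 1.4 -8 0.014;0.6 -6 1.4 -8 0.014;0.6 -6 1.4 -8 0.014",
)

```text
time_s: 24.8
tool_pos: [0.61, 0.1179, 0.2087]
tcp_rot: [0.775, 0.632, 0.005, 0.004]
ft_force: [0.5, 0.5, -0.3]
opening: 0.801
grasp_force: 0.0
```

Request:
jog_arm(
  series="0.6 -13.6 6 3.5 0.03;0.6 -13.6 6 3.5 0.03;0.6 -13.6 6 3.5 0.03;0.6 -13.6 6 3.5 0.03",
)

```text
time_s: 25.2
tool_pos: [0.6361, -0.0301, 0.1633]
tcp_rot: [0.785, 0.619, -0.002, -0.0]
ft_force: [-0.4, 0.3, 0.6]
opening: 0.801
grasp_force: 0.0
```

Request:
jog_arm(
  series="0.6 -13.4 6.4 3.5 0.03;0.6 -13.4 6.4 3.5 0.03;0.6 -13.4 6.4 3.5 0.03;0.6 -13.4 6.4 3.5 0.03;0.6 -13.4 6.4 3.5 0.03",
)

```text
time_s: 25.7
tool_pos: [0.6678, -0.1701, 0.1294]
tcp_rot: [0.794, 0.609, -0.0, -0.001]
ft_force: [-0.2, 0.8, 0.1]
opening: 0.798
grasp_force: 0.0
```

Request:
jog_arm(
  series="0.6 0 0 0 0;0.6 0 0 0 0;0.6 0 0 0 0;0.6 0 0 0 0;0.6 0 0 0 0",
)

```text
time_s: 26.2
tool_pos: [0.6687, -0.1692, 0.1312]
tcp_rot: [0.792, 0.61, 0.0, 0.0]
ft_force: [-0.2, 0.7, 0.2]
opening: 0.801
grasp_force: 0.0
```

```bash
python3 -c "
from h import *
d=snap('wrist');plates(d)
plan((.6679,-.1703,.0005,-.261))"
```

```text
c 0.6688 -0.1701 psi -0.259 size 46.0 99.2 px [281. 193.]
now [ 0.6686 -0.1694  0.1311] -0.259 tilt 0.0004 F [ 0.4  0.7 -0. ] open 0.799 t 26.2
  rows 3 : -0.11 -0.05 13.06 0.002
```

Request:
jog_arm(
  series="0.6 -0.06 0.03 5 0;0.6 -0.06 0.03 9 0;0.6 -0.06 0.03 11 0;0.6 -0.06 0.03 12 0;0.6 -0.06 0.03 12.5 0",
)

```text
time_s: 26.75
tool_pos: [0.6682, -0.1705, 0.0048]
tcp_rot: [0.793, 0.609, -0.0, -0.001]
ft_force: [0.1, -0.1, -0.1]
opening: 0.801
grasp_force: 0.0
```

Request:
jog_arm(
  series="0.6 0 0 0 0;0.6 0 0 0 0;0.6 0 0 0 0;0.6 0 0 0 0;0.6 0 0 0 0",
)

```text
time_s: 27.25
tool_pos: [0.6692, -0.1708, 0.0067]
tcp_rot: [0.793, 0.609, 0.0, 0.001]
ft_force: [-0.4, 0.0, 0.3]
opening: 0.798
grasp_force: 0.0
```

```bash
python3 -c "
from h import *
plan((.6688,-.1701,.0005,-.259))"
```

```text
now [ 0.6692 -0.1708  0.0067] -0.26 tilt 0.0014 F [-0.4  0.   0.3] open 0.798 t 27.2
  rows 1 : 0.05 -0.06 0.62 -0.001
```

Request:
jog_arm(
  series="0.6 0.05 -0.06 0.6 0;0.6 0.05 -0.06 0.6 0;0.6 0.05 -0.06 0.6 0;-1 0.05 -0.06 0.6 0;-1 0.05 -0.06 0.6 0",
)

```text
time_s: 27.75
tool_pos: [0.6686, -0.1701, 0.0003]
tcp_rot: [0.793, 0.609, 0.0, 0.0]
ft_force: [1.2, 0.3, -0.2]
opening: 0.518
grasp_force: 40.7
```

Request:
jog_arm(
  series="-1 0 0 0 0;-1 0 0 0 0;-1 0 0 0 0;-1 0 0 0 0",
)

```text
time_s: 28.15
tool_pos: [0.6686, -0.1701, 0.0001]
tcp_rot: [0.793, 0.609, 0.0, 0.0]
ft_force: [0.5, -0.6, 0.9]
opening: 0.517
grasp_force: 41.0
```

```bash
python3 -c "
from h import *
plan((.6688,-.1701,.14,-.259),(.59,.06,.17,-.187),(.6025,.1815,.125,-.187))"
```

```text
now [ 6.686e-01 -1.701e-01  1.000e-04] -0.26 tilt 0.0009 F [ 0.5 -0.6  0.9] open 0.517 t 28.1
  rows 3 : 0.0 0.02 -13.99 -0.001
  rows 5 : 20.22 -13.51 -3.0 -0.072
  rows 3 : 12.17 -1.03 4.5 -0.0
```

Request:
jog_arm(
  series="-1 0 0 -4 0;-1 0 0 -9 0;-1 0 0 -14 0",
)

```text
time_s: 28.45
tool_pos: [0.6667, -0.1695, 0.1394]
tcp_rot: [0.793, 0.609, -0.001, -0.002]
ft_force: [1.8, -0.2, -1.2]
opening: 0.52
grasp_force: 41.1
```

Request:
jog_arm(
  series="-1 20.2 -13.5 -3 -0.072;-1 20.2 -13.5 -3 -0.072;-1 20.2 -13.5 -3 -0.072;-1 20.2 -13.5 -3 -0.072;-1 20.2 -13.5 -3 -0.072",
)

```text
time_s: 28.95
tool_pos: [0.588, 0.0619, 0.1696]
tcp_rot: [0.77, 0.638, -0.0, -0.0]
ft_force: [1.0, -0.2, -1.5]
opening: 0.514
grasp_force: 41.1
```

Request:
jog_arm(
  series="-1 5 -0.4 0 0;-1 10 -0.8 1 0;-1 12.2 -1 4.4 0;-1 12.2 -1 4.4 0;-1 12.2 -1 4.4 0",
)

```text
time_s: 29.45
tool_pos: [0.6009, 0.1816, 0.124]
tcp_rot: [0.77, 0.638, -0.002, -0.001]
ft_force: [1.1, -0.2, -0.7]
opening: 0.519
grasp_force: 41.1
```

Request:
jog_arm(
  series="-1 0 0 0 0;-1 0 0 0 0;-1 0 0 0 0;-1 0 0 0 0;-1 0 0 0 0",
)

```text
time_s: 29.95
tool_pos: [0.603, 0.1812, 0.1264]
tcp_rot: [0.771, 0.637, 0.0, 0.0]
ft_force: [0.3, 1.0, -0.2]
opening: 0.519
grasp_force: 41.1
```

```bash
python3 -c "
from h import *
plan((.6025,.1815,.0465,-.187))"
```

```text
now [0.603  0.1812 0.1264] -0.189 tilt 0.0009 F [ 0.3  1.  -0.2] open 0.519 t 29.9
  rows 2 : 0.02 -0.05 7.99 -0.002
```

Request:
jog_arm(
  series="-1 0.02 -0.04 1 -0.002;-1 0.02 -0.04 2 -0.002;-1 0.02 -0.04 3 -0.002;-1 0.02 -0.04 4 -0.002;-1 0.02 -0.04 5 -0.002",
)

```text
time_s: 30.45
tool_pos: [0.6017, 0.1819, 0.0742]
tcp_rot: [0.77, 0.638, -0.001, -0.0]
ft_force: [-0.1, 0.3, -0.9]
opening: 0.516
grasp_force: 41.1
```

Request:
jog_arm(
  series="-1 0 0 0.8 0;-1 0 0 1.6 0;-1 0 0 2.4 0;-1 0 0 2.9 0;-1 0 0 2.9 0",
)

```text
time_s: 30.95
tool_pos: [0.602, 0.1818, 0.046]
tcp_rot: [0.77, 0.638, -0.0, -0.0]
ft_force: [-0.5, -0.7, -0.1]
opening: 0.518
grasp_force: 41.1
```

Request:
jog_arm(
  series="-1 0 0 0 0;-1 0 0 0 0",
)

```text
time_s: 31.15
tool_pos: [0.6026, 0.182, 0.0472]
tcp_rot: [0.77, 0.638, 0.0, 0.0]
ft_force: [-0.5, 0.8, 0.4]
opening: 0.518
grasp_force: 41.1
```

Request:
jog_arm(
  series="0.6 0 0 0 0;0.6 0 0 0 0;0.6 0 0 0 0;0.6 0 0 -4 0;0.6 0 0 -8 0",
)

```text
time_s: 31.65
tool_pos: [0.6005, 0.1815, 0.1257]
tcp_rot: [0.77, 0.638, -0.002, -0.001]
ft_force: [0.3, 0.5, -0.2]
opening: 0.801
grasp_force: 0.0
```

```bash
python3 -c "
from h import *
plan((.585,.08,.26,-.187))"
```

```text
now [0.6005 0.1815 0.1257] -0.186 tilt 0.0047 F [ 0.3  0.5 -0.2] open 0.801 t 31.6
  rows 4 : -10.26 0.36 -13.43 0.001
```

Request:
jog_arm(
  series="0.6 -10.2 0.2 -21 0;0.6 -10.2 0.2 -21 0;0.6 -10.2 0.2 -21 0;0.6 -10.2 0.2 -21 0;0.6 -10.2 0.2 -21 0",
)

```text
time_s: 32.15
tool_pos: [0.5862, 0.0801, 0.3413]
tcp_rot: [0.77, 0.638, 0.002, 0.002]
ft_force: [0.2, 0.3, -0.1]
opening: 0.802
grasp_force: 0.0
```

Request:
jog_arm(
  series="0.6 0 0 0 0;0.6 0 0 0 0;0.6 0 0 0 0;0.6 0 0 0 0;0.6 0 0 0 0",
)

```text
time_s: 32.65
tool_pos: [0.5846, 0.0818, 0.3348]
tcp_rot: [0.769, 0.639, -0.001, -0.001]
ft_force: [0.3, -0.4, 0.2]
opening: 0.801
grasp_force: 0.0
```

```bash
python3 - <<'E'
from h import *
import pickle
d=snap('wrist');pickle.dump(d,open('w3.pkl','wb'));save(d,'w3',(150,0,430,210),2.8)
plan((.52,-.3,.26,-.06))
E
```

```text
now [0.5848 0.0818 0.3351] -0.185 tilt 0.0028 F [ 0.  -0.4  0.3] open 0.8 t 32.7
  rows 4 : -19.36 0.33 3.76 -0.063
  rows 4 : -19.34 -0.88 3.76 -0.063
```

View pics/w3.png

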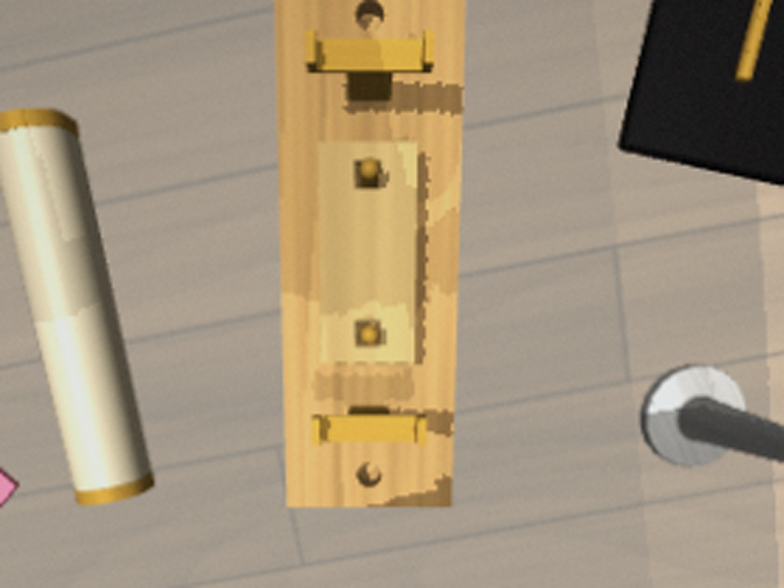

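The stack lies flat on both pins. The near hole is at crop (369,474), the far hole at (370,14), and the bar is at (78,305).

```bash
python3 - <<'E'
from h import *
import pickle
d=pickle.load(open('w3.pkl','rb'))
f=lambda q:np.array(q)/2.8+np.array([150,0])-.5+.5/2.8
H=at_z(d,f([[369.5,474],[370,14.5]]),.026);T=at_z(d,f([[369.5,331],[369.5,167]]),.0705)
print('holes',H.round(4),H.mean(0).round(4),np.linalg.norm(H[0]-H[1]));print('tips',T.round(4),T.mean(0).round(4),np.linalg.norm(T[0]-T[1]))
for nm,q,z in [('near hole',(270,155,294,184),.026),('far hole',(270,0,294,13),.026)]:
    g=cv2.cvtColor(d['color'],cv2.COLOR_RGB2GRAY)[q[1]:q[3],q[0]:q[2]]
    print(nm); print(g[::2,::1] if nm[0]=='f' else g[5:,2:-2])
# bar silhouette: ends of the bar in the crop
B=at_z(d,f([[40,305],[115,305],[36,115],[113,497]]),.02);print(B.round(4))
P=cloud(d);q=P[60:170,150:205].reshape(-1,3);print('bar top z',np.percentile(q[:,2],98))
b=P.reshape(-1,3);b=b[(b[:,2]>.012)&(b[:,2]<.05)&(b[:,0]<.52)&(b[:,0]>.36)&(b[:,1]>.05)&(b[:,1]<.32)]
r=cv2.minAreaRect((b[:,:2]*1000).astype(np.float32));print('bar rect',r,len(b))
E
```

```text
holes [[0.5837 0.0734 0.026 ]
 [0.6241 0.2893 0.026 ]] [0.6039 0.1814 0.026 ] 0.21962191425644131
tips [[0.5975 0.1475 0.0705]
 [0.6103 0.2167 0.0705]] [0.6039 0.1821 0.0705] 0.07042831400151991
near hole
[[187 190 185 182 182 185 187 184 177 180 183 187 190 188 189 186 181 175
  173 176]
 [185 190 187 183 184 187 189 185 180 178 181 188 189 190 189 187 180 174
  174 174]
 [186 191 185 184 183 186 188 183 178 181 182 188 189 190 189 185 180 176
  173 175]
 [186 190 187 185 182 187 187 185 179 180 182 187 189 189 189 187 181 177
  174 175]
 [187 191 188 184 184 185 187 183 179 180 181 188 189 190 190 189 182 175
  174 173]
 [188 191 189 184 184 185 190 162 141 138 180 189 190 190 190 187 183 177
  173 175]
 [185 192 187 184 182 186 166 126 111 167 189 189 174 185 189 186 183 177
  173 175]
 [186 191 188 185 185 174 125  96 104 176 190 177 165 177 189 189 182 176
  175 177]
 [187 190 187 183 185 140  99  87  89 160 176 168 163 151 184 188 182 175
  172 177]
 [187 189 190 184 182 118  80  85  85 113 162 169 164 118 158 185 181 175
  172 175]
 [187 192 188 186 186 132  71  76  83  90 158
[... 1404 characters left out ...]
49  50  50  56  56  57 168
  174 175 176 177 179 174]
 [153 154 150 153 155 157 160  90  64 104 111 112 110 162 174 131  72 168
  176 177 178 179 177 173]
 [154 154 154 152 155 157 159 137 104  92  93 110 164 173 172 161 173 178
  176 175 179 181 178 175]
 [156 151 152 153 157 157 160 158 153 135 111 158 170 172 168 179 179 179
  176 174 178 179 177 173]
 [153 153 153 158 157 157 157 159 154 150 145 145 160 169 176 181 181 176
  175 173 178 180 178 170]]
[[0.4309 0.1917 0.02  ]
 [0.4696 0.1842 0.02  ]
 [0.4545 0.2792 0.02  ]
 [0.4416 0.0859 0.02  ]]
bar top z 0.03930204987560622
bar rect ((445.8996887207031, 182.770263671875), (191.83055114746094, 38.655879974365234), 87.76825714111328) 3934
```

```bash
python3 - <<'E'
from h import *
import pickle
d=pickle.load(open('w1.pkl','rb'))
print(at_z(d,np.array([[327,408],[323,453]])/1.4,.108).round(4))
d=pickle.load(open('top0.pkl','rb'))
print(at_z(d,np.array([[616,313],[652,320]])/1.4,.108).round(4))
plan((.6,-.1,.28,-.1),(.497,-.375,.26,-.06))
E
```

```text
[[ 0.518  -0.3259  0.108 ]
 [ 0.5064 -0.383   0.108 ]]
[[ 0.5129 -0.3283  0.108 ]
 [ 0.5029 -0.3857  0.108 ]]
now [0.5848 0.0818 0.3351] -0.185 tilt 0.0028 F [ 0.  -0.4  0.3] open 0.8 t 32.7
  rows 4 : -17.59 4.84 5.51 -0.085
  rows 3 : -14.2 -3.75 1.0 -0.02
  rows 3 : -14.12 -4.03 1.0 -0.02
```

Request:
jog_arm(
  series="0.6 -22.2 0.35 3.7 0;0.6 -22.2 0.35 3.7 0;0.6 -22.2 0.35 3.7 0;0.6 -22.2 0.35 3.7 0;0.6 -22.2 0.35 3.7 0",
)

```text
time_s: 33.2
tool_pos: [0.5463, -0.1406, 0.2983]
tcp_rot: [0.77, 0.638, -0.001, -0.0]
ft_force: [-1.6, 0.9, -0.3]
opening: 0.803
grasp_force: 0.0
```

Request:
jog_arm(
  series="0.6 -22.2 0.35 3.7 0;0.6 -22.2 0.35 3.7 0;0.6 -22.2 0.35 3.7 0;0.6 -22.2 0.35 3.7 0;0.6 -22.2 0.35 3.7 0",
)

```text
time_s: 33.7
tool_pos: [0.5086, -0.3597, 0.2611]
tcp_rot: [0.771, 0.637, -0.001, -0.001]
ft_force: [0.4, 0.3, -0.1]
opening: 0.801
grasp_force: 0.0
```

Request:
jog_arm(
  series="0.6 0 0 0 0;0.6 0 0 0 0;0.6 0 0 0 0;0.6 0 0 0 0;0.6 0 0 0 0",
)

```text
time_s: 34.2
tool_pos: [0.5108, -0.3551, 0.2632]
tcp_rot: [0.769, 0.639, 0.0, 0.0]
ft_force: [0.1, 0.7, 0.6]
opening: 0.798
grasp_force: 0.0
```

```bash
python3 - <<'E'
from h import *
import pickle
plan((.515,-.327,.15,-.18))
d=snap('wrist');pickle.dump(d,open('w4.pkl','wb'));save(d,'w4',(180,110,380,260),4)
E
```

```text
now [ 0.5108 -0.3551  0.2632] -0.184 tilt 0.0006 F [0.1 0.7 0.6] open 0.798 t 34.2
  rows 3 : 2.84 -0.1 11.32 -0.004
```

View pics/w4.png

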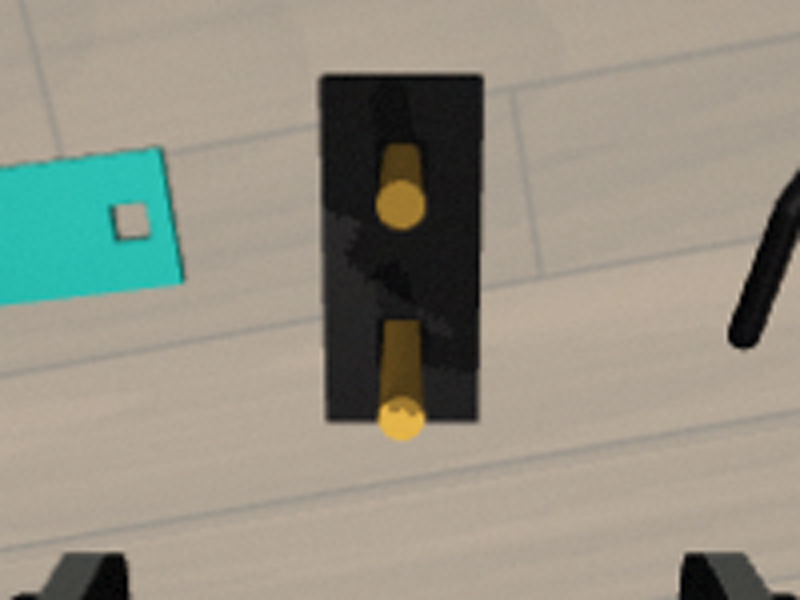

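Two stop pins stand in the block. Their top discs are at crop (401,205) and (402,418).

```bash
python3 - <<'E'
from h import *
import pickle
d=pickle.load(open('w4.pkl','rb'))
f=lambda q:np.array(q)/4+np.array([180,110])-.375
T=at_z(d,f([[401,205],[402,418]]),.108);print(T.round(4),np.linalg.norm(T[0]-T[1]), np.arctan2(-(T[0]-T[1])[0],(T[0]-T[1])[1]))
B=at_z(d,f([[321,76],[483,76],[326,421],[479,421]]),.032);print(B.round(4),B.mean(0).round(4))
plan((T[0][0],T[0][1],.13,-.187),(T[0][0],T[0][1],.049,-.187))
E
```

```text
[[ 0.5153 -0.328   0.108 ]
 [ 0.5053 -0.3827  0.108 ]] 0.0556373434445505 -0.17973246658463005
[[ 0.4964 -0.2965  0.032 ]
 [ 0.5445 -0.3055  0.032 ]
 [ 0.4759 -0.4046  0.032 ]
 [ 0.5251 -0.4137  0.032 ]] [ 0.5105 -0.3551  0.032 ]
now [ 0.5107 -0.3553  0.2632] -0.184 tilt 0.0005 F [-0.2  0.6  0. ] open 0.798 t 34.2
  rows 3 : 2.77 -0.05 13.32 0.003
  rows 2 : 0.0 0.0 8.1 -0.0
```

Request:
jog_arm(
  series="0.6 2.77 -0.05 5 0.003;0.6 2.77 -0.05 10 0.003;0.6 2.77 -0.05 13 0.003;0.6 2.77 -0.05 13 0.003;0.6 2.77 -0.05 13 0.003",
)

```text
time_s: 34.75
tool_pos: [0.515, -0.3287, 0.133]
tcp_rot: [0.77, 0.637, -0.0, -0.0]
ft_force: [0.2, 0.1, 0.7]
opening: 0.798
grasp_force: 0.0
```

Request:
jog_arm(
  series="0.6 0 0 0 0;0.6 0 0 0 0;0.6 0 0 0 0;0.6 0 0 0 0;0.6 0 0 0 0",
)

```text
time_s: 35.25
tool_pos: [0.515, -0.3293, 0.1335]
tcp_rot: [0.771, 0.637, 0.0, 0.001]
ft_force: [0.7, -0.4, -0.2]
opening: 0.798
grasp_force: 0.0
```

```bash
python3 -c "
from h import *
plan((.5153,-.328,.049,-.185))"
```

```text
now [ 0.515  -0.3293  0.1335] -0.189 tilt 0.0011 F [ 0.7 -0.4 -0.2] open 0.798 t 35.2
  rows 2 : 0.13 0.01 8.45 -0.004
```

Request:
jog_arm(
  series="0.6 0.13 0 3 -0.004;0.6 0.13 0 6 -0.004;0.6 0.13 0 8.3 -0.004;0.6 0.13 0 8.3 -0.004;0.6 0.13 0 8.3 -0.004",
)

```text
time_s: 35.75
tool_pos: [0.5149, -0.3276, 0.0497]
tcp_rot: [0.769, 0.639, -0.0, -0.0]
ft_force: [0.7, 0.5, 0.5]
opening: 0.802
grasp_force: 0.0
```

Request:
jog_arm(
  series="0.6 0 0 0 0;0.6 0 0 0 0;0.6 0 0 0 0;-1 0 0 0 0;-1 0 0 0 0",
  squeeze=50,
)

```text
time_s: 36.25
tool_pos: [0.5152, -0.3279, 0.0503]
tcp_rot: [0.769, 0.639, 0.0, 0.0]
ft_force: [0.2, -0.3, -0.4]
opening: 0.473
grasp_force: 0.0
```

Request:
jog_arm(
  series="-1 0 0 0 0;-1 0 0 0 0;-1 0 0 0 0;-1 0 0 0 0;-1 0 0 0 0",
)

```text
time_s: 36.75
tool_pos: [0.5151, -0.3278, 0.0499]
tcp_rot: [0.769, 0.639, 0.0, 0.0]
ft_force: [0.2, -0.9, 2.3]
opening: 0.125
grasp_force: 48.6
```

```bash
python3 -c "
from h import *
plan((.5153,-.328,.049,-.187))"
```

```text
now [ 0.5151 -0.3278  0.0499] -0.185 tilt 0.0001 F [ 0.2 -0.9  2.3] open 0.125 t 36.8
  rows 1 : -0.02 0.02 0.09 0.002
```

Request:
jog_arm(
  series="-1 0 0 -2 0;-1 0 0 -5 0;-1 0 0 -9 0;-1 0 0 -11 0;-1 0 0 -11 0",
)

```text
time_s: 37.25
tool_pos: [0.5174, -0.3295, 0.1637]
tcp_rot: [0.769, 0.639, 0.001, 0.004]
ft_force: [-0.2, 0.1, -0.9]
opening: 0.124
grasp_force: 49.4
```

```bash
python3 -c "
from h import *
plan((.5837,.0734,.1,-.187))"
```

```text
now [ 0.5174 -0.3295  0.1637] -0.185 tilt 0.008 F [-0.2  0.1 -0.9] open 0.124 t 37.2
  rows 5 : 20.41 -0.45 3.19 0.001
  rows 5 : 20.41 -0.47 3.19 0.001
```

Request:
jog_arm(
  series="-1 20.3 -0.3 0 0;-1 20.3 -0.3 0 0;-1 20.3 -0.3 0 0;-1 20.3 -0.3 0 0;-1 20.3 -0.3 0 0",
)

```text
time_s: 37.75
tool_pos: [0.548, -0.1216, 0.1572]
tcp_rot: [0.768, 0.641, -0.0, -0.003]
ft_force: [-1.4, -0.2, -1.0]
opening: 0.131
grasp_force: 49.4
```

Request:
jog_arm(
  series="-1 20.3 -0.3 5.5 0;-1 20.3 -0.3 5.5 0;-1 20.3 -0.3 5.5 0;-1 20.3 -0.3 5.5 0;-1 20.3 -0.3 5.5 0",
)

```text
time_s: 38.25
tool_pos: [0.5816, 0.0762, 0.1011]
tcp_rot: [0.768, 0.64, -0.002, -0.002]
ft_force: [-0.1, -1.2, -0.9]
opening: 0.127
grasp_force: 49.4
```

Request:
jog_arm(
  series="-1 0 0 0 0;-1 0 0 0 0;-1 0 0 0 0;-1 0 0 0 0;-1 0 0 0 0",
)

```text
time_s: 38.75
tool_pos: [0.5841, 0.0711, 0.1053]
tcp_rot: [0.77, 0.638, 0.0, 0.0]
ft_force: [-0.4, 0.5, -0.2]
opening: 0.122
grasp_force: 49.4
```

```bash
python3 - <<'E'
from h import *
import pickle
plan((.5837,.0734,.08,-.187))
d=snap('wrist');pickle.dump(d,open('w5.pkl','wb'));save(d,'w5',(200,100,360,220),5)
E
```

```text
now [0.5841 0.0711 0.1053] -0.187 tilt 0.0008 F [-0.4  0.5 -0.2] open 0.122 t 38.8
  rows 1 : 0.22 -0.08 2.53 0.0
```

View pics/w5.png

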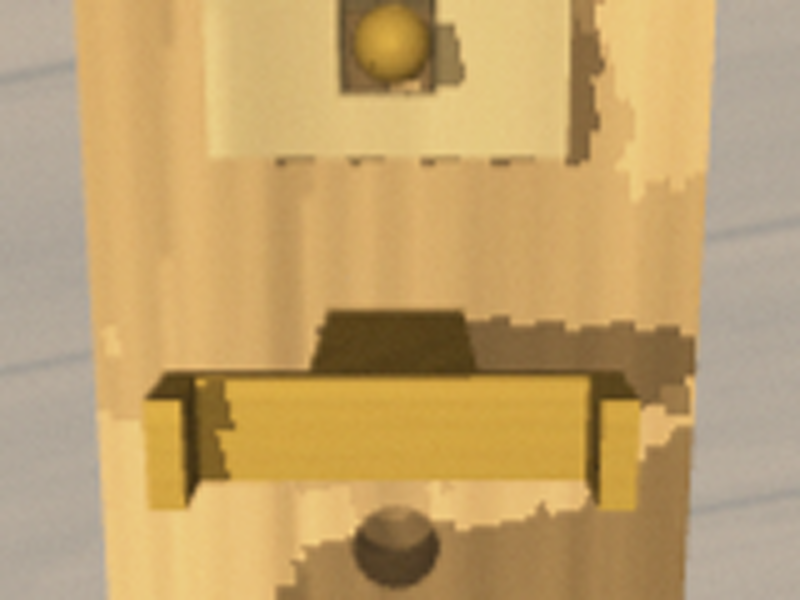

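The hole mouth is at crop (397,546), still clear of the pin. I'll check the pin below it.

```bash
python3 - <<'E'
from h import *
import pickle
d=pickle.load(open('w5.pkl','rb'))
print(at_z(d,[[279,208.8]],.026).round(4), 'tip',at_z(d,[[200+393/5-.4,100+43/5-.4]],.0708).round(4))
save(d,'w5b',(220,200,340,290),6)
E
```

```text
[[0.5834 0.0733 0.026 ]] tip [[0.5969 0.1457 0.0708]]
```

View pics/w5b.png

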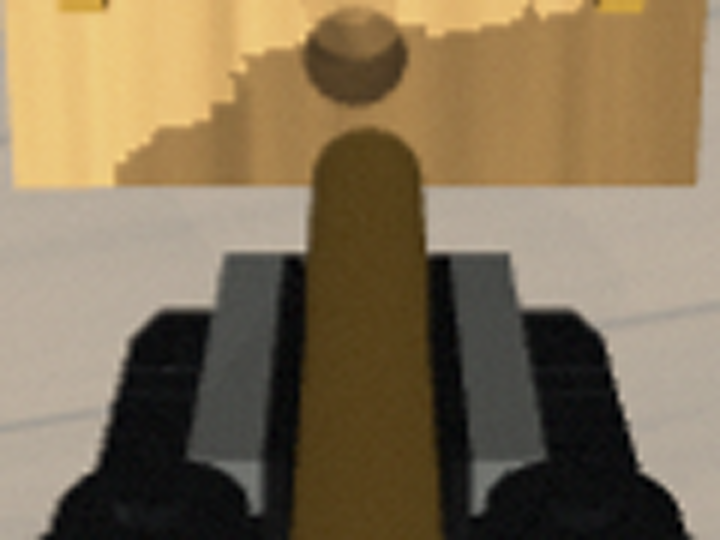

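```bash
python3 - <<'E'
from h import *
import pickle
d=pickle.load(open('w5.pkl','rb'));p,psi,R,_=pose()
f=lambda q:np.array(q)/6+np.array([220,200])-.42
w=at_z(d,f([[367.5,127.5],[313,180],[421,180]]),p[2]-.042)
print(w.round(4),np.linalg.norm(w[1]-w[2]))
c=w[0]-R[:,0]*.006;print('foot',c.round(4),'in tool mm',(R.T@(c-p)*1000).round(1))
H=at_z(d,f([[356.5,54]]),.026)[0];print('hole',H,'shift tool cm',(R.T@(H-c)*100).round(2))
E
```

```text
[[0.5854 0.0767 0.0632]
 [0.5784 0.0718 0.0632]
 [0.59   0.0696 0.0632]] 0.011807646753147143
foot [0.5843 0.0708 0.0632] in tool mm [-0.5  0.3 42. ]
hole [0.58342037 0.07351355 0.026     ] shift tool cm [ 0.25 -0.14  3.72]
```

Request:
jog_arm(
  series="-1 0.25 -0.14 0.8 0;-1 0.25 -0.14 1.6 0;-1 0.25 -0.14 2.4 0;-1 0.25 -0.14 2.9 0;-1 0.25 -0.14 2.9 0",
)

```text
time_s: 39.3
tool_pos: [0.5817, 0.0752, 0.0742]
tcp_rot: [0.769, 0.639, -0.001, -0.001]
ft_force: [-0.8, 0.0, -1.4]
opening: 0.121
grasp_force: 49.4
```

Request:
jog_arm(
  series="-1 0 0 0 0;-1 0 0 0 0;-1 0 0 0 0;-1 0 0 0 0;-1 0 0 0 0",
)

```text
time_s: 39.8
tool_pos: [0.5831, 0.0752, 0.076]
tcp_rot: [0.769, 0.639, 0.0, 0.0]
ft_force: [0.3, -0.9, -1.6]
opening: 0.125
grasp_force: 49.4
```

```bash
python3 - <<'E'
from h import *
plan((.5831,.0738,.07,-.187))
d=snap('wrist');save(d,'w6',(220,190,340,280),6)
E
```

```text
now [0.5831 0.0752 0.076 ] -0.185 tilt 0.0005 F [ 0.3 -0.9 -1.6] open 0.125 t 39.8
  rows 1 : -0.14 0.03 0.6 0.002
```

View pics/w6.png

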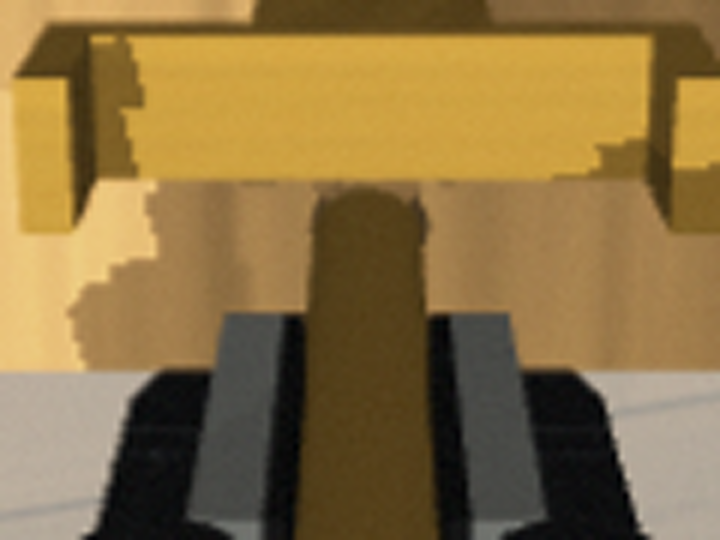

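The foot hovers just over the hole. Pin and hole line up sideways to within a pixel. Now lower it gently while watching force.

Request:
jog_arm(
  series="-1 -0.13 0.02 0 0;-1 -0.13 0.02 0.3 0;-1 -0.13 0.02 0.6 0;-1 -0.13 0.02 0.9 0;-1 -0.13 0.02 1.1 0",
)

```text
time_s: 40.35
tool_pos: [0.5825, 0.0738, 0.0642]
tcp_rot: [0.769, 0.639, -0.0, -0.0]
ft_force: [0.8, -0.1, -0.9]
opening: 0.125
grasp_force: 49.4
```

Request:
jog_arm(
  series="-1 0 0 0 0;-1 0 0 0 0;-1 0 0 0 0",
)

```text
time_s: 40.65
tool_pos: [0.583, 0.0739, 0.0649]
tcp_rot: [0.769, 0.639, 0.0, 0.0]
ft_force: [-0.7, -1.1, -1.6]
opening: 0.122
grasp_force: 49.4
```

```bash
python3 - <<'E'
from h import *
plan((.5831,.0738,.048,-.187))
E
```

```text
now [0.583  0.0739 0.0649] -0.185 tilt 0.0002 F [-0.7 -1.1 -1.6] open 0.122 t 40.6
  rows 1 : -0.01 0.02 1.69 0.002
```

Request:
jog_arm(
  series="-1 0 0 0.4 0;-1 0 0 0.8 0;-1 0 0 1.2 0;-1 0 0 1.6 0;-1 0 0 1.75 0",
)

```text
time_s: 41.15
tool_pos: [0.5829, 0.0739, 0.0478]
tcp_rot: [0.769, 0.639, -0.0, -0.0]
ft_force: [-3.6, 0.1, 10.9]
opening: 0.128
grasp_force: 50.7
```

Request:
jog_arm(
  series="-1 0 0 0 0;-1 0 0 0 0;-1 0 0 0 0",
)

```text
time_s: 41.45
tool_pos: [0.5828, 0.0739, 0.0478]
tcp_rot: [0.769, 0.639, -0.0, -0.0]
ft_force: [-2.3, -0.3, 4.9]
opening: 0.125
grasp_force: 50.3
```

```bash
python3 - <<'E'
from h import *
plan((.5831,.0738,.048,-.187))
E
```

```text
now [0.5828 0.0739 0.0478] -0.185 tilt 0.0003 F [-2.3 -0.3  4.9] open 0.125 t 41.5
  rows 1 : -0.0 0.03 -0.02 0.002
```

Request:
jog_arm(
  series="0.4 0 0 0 0;0.4 0 0 0 0;0.4 0 0 0 0;0.4 0 0 -4 0;0.4 0 0 -9 0",
)

```text
time_s: 41.95
tool_pos: [0.5798, 0.0737, 0.1345]
tcp_rot: [0.769, 0.639, -0.003, -0.002]
ft_force: [1.5, -0.5, 0.4]
opening: 0.696
grasp_force: 0.0
```

Request:
jog_arm(
  series="0.4 0 0 -3 0;0.4 -20 0.3 -3 0;0.4 -20 0.3 -3 0;0.4 -20 0.3 -3 0;0.4 -20 0.3 -3 0",
)

```text
time_s: 42.45
tool_pos: [0.5486, -0.1248, 0.1674]
tcp_rot: [0.769, 0.639, 0.0, 0.0]
ft_force: [1.3, 0.6, -0.5]
opening: 0.7
grasp_force: 0.0
```

Request:
jog_arm(
  series="0.4 -24 0.3 0 0;0.4 -24 0.3 0 0;0.4 -24 0.3 0 0;0.4 -24 0.3 0 0;0.4 -24 0.3 0 0",
)

```text
time_s: 42.95
tool_pos: [0.507, -0.3626, 0.1671]
tcp_rot: [0.77, 0.638, -0.0, 0.0]
ft_force: [-0.1, 0.2, -0.6]
opening: 0.702
grasp_force: 0.0
```

Request:
jog_arm(
  series="0.5 0 0 0 0;0.5 0 0 0 0;0.5 0 0 0 0;0.5 0 0 0 0;0.5 0 0 0 0",
)

```text
time_s: 43.45
tool_pos: [0.5082, -0.3583, 0.1672]
tcp_rot: [0.769, 0.64, 0.0, -0.0]
ft_force: [-0.1, -0.1, -0.0]
opening: 0.749
grasp_force: 0.0
```

```bash
python3 - <<'E'
from h import *
plan((.5052,-.3827,.14,-.187),(.5052,-.3827,.05,-.187))
E
```

```text
now [ 0.5082 -0.3583  0.1672] -0.183 tilt 0.0004 F [-0.1 -0.1 -0. ] open 0.749 t 43.5
  rows 1 : -2.45 0.15 2.72 0.004
  rows 2 : 0.0 0.0 9.0 -0.0
```

Request:
jog_arm(
  series="0.5 -2.45 0.14 2.7 0.003;0.5 -2.45 0.14 2.7 0.003;0.5 -2.45 0.14 2.7 0.003;0.5 -2.45 0.14 2.7 0.003;0.5 -2.45 0.14 2.7 0.003",
)

```text
time_s: 43.95
tool_pos: [0.5054, -0.3837, 0.1413]
tcp_rot: [0.77, 0.638, 0.0, 0.001]
ft_force: [0.2, -0.4, 0.4]
opening: 0.749
grasp_force: 0.0
```

Request:
jog_arm(
  series="0.5 0 0 0 0;0.5 0 0 0 0;0.5 0 0 0 0",
)

```text
time_s: 44.25
tool_pos: [0.5049, -0.384, 0.1406]
tcp_rot: [0.77, 0.638, 0.0, 0.0]
ft_force: [-0.7, -0.1, -0.9]
opening: 0.745
grasp_force: 0.0
```

```bash
python3 - <<'E'
from h import *
plan((.5052,-.3827,.05,-.187))
E
```

```text
now [ 0.5049 -0.384   0.1406] -0.188 tilt 0.0005 F [-0.7 -0.1 -0.9] open 0.745 t 44.2
  rows 2 : 0.13 0.01 9.06 -0.001
```

Request:
jog_arm(
  series="0.5 0.13 0 3 0;0.5 0.13 0 6 0;0.5 0.13 0 9 0;0.5 0.13 0 9 0;0.5 0.13 0 9 0",
)

```text
time_s: 44.75
tool_pos: [0.5046, -0.3825, 0.05]
tcp_rot: [0.77, 0.638, -0.0, -0.001]
ft_force: [0.7, -0.3, -0.0]
opening: 0.748
grasp_force: 0.0
```

Request:
jog_arm(
  series="0.5 0 0 0 0;0.5 0 0 0 0;0.5 0 0 0 0;-1 0 0 0 0;-1 0 0 0 0",
  squeeze=50,
)

```text
time_s: 45.25
tool_pos: [0.5051, -0.383, 0.0509]
tcp_rot: [0.77, 0.638, 0.0, 0.0]
ft_force: [0.6, -0.2, -0.5]
opening: 0.42
grasp_force: 0.0
```

Request:
jog_arm(
  series="-1 0 0 0 0;-1 0 0 0 0;-1 0 0 0 0;-1 0 0 0 0;-1 0 0 0 0",
)

```text
time_s: 45.75
tool_pos: [0.5049, -0.3828, 0.0504]
tcp_rot: [0.77, 0.638, -0.0, -0.0]
ft_force: [-0.5, 0.3, 2.4]
opening: 0.126
grasp_force: 48.6
```

```bash
python3 - <<'E'
from h import *
plan((.5052,-.3827,.2,-.187))
E
```

```text
now [ 0.5049 -0.3828  0.0504] -0.188 tilt 0.0001 F [-0.5  0.3  2.4] open 0.126 t 45.8
  rows 3 : 0.02 0.02 -14.96 -0.001
```

Request:
jog_arm(
  series="-1 0 0 -2 0;-1 0 0 -5 0;-1 0 0 -10 0;-1 0 0 -15 0;-1 0 0 -15 0",
)

```text
time_s: 46.25
tool_pos: [0.5096, -0.3867, 0.2095]
tcp_rot: [0.77, 0.638, 0.001, 0.008]
ft_force: [0.8, -0.6, -0.9]
opening: 0.125
grasp_force: 49.4
```

Request:
jog_arm(
  series="-1 22.7 -0.23 0 0;-1 22.7 -0.23 0 0;-1 22.7 -0.23 0 0;-1 22.7 -0.23 0 0;-1 22.7 -0.23 0 0",
)

```text
time_s: 46.75
tool_pos: [0.5446, -0.1555, 0.1992]
tcp_rot: [0.77, 0.638, 0.0, -0.001]
ft_force: [0.6, -0.7, -0.4]
opening: 0.124
grasp_force: 49.3
```

Request:
jog_arm(
  series="-1 22.7 -0.23 0 0;-1 22.7 -0.23 0 0;-1 22.7 -0.23 0 0;-1 22.7 -0.23 0 0;-1 22.7 -0.23 0 0",
)

```text
time_s: 47.25
tool_pos: [0.585, 0.068, 0.1994]
tcp_rot: [0.769, 0.639, 0.0, -0.001]
ft_force: [0.2, -0.5, -1.7]
opening: 0.128
grasp_force: 49.3
```

Request:
jog_arm(
  series="-1 22.7 -0.23 0 0;-1 22.7 -0.23 0 0;-1 22.7 -0.23 0 0;-1 22.7 -0.23 0 0;-1 22.7 -0.23 0 0",
)

```text
time_s: 47.75
tool_pos: [0.625, 0.2917, 0.1991]
tcp_rot: [0.77, 0.639, 0.0, -0.001]
ft_force: [-0.1, -1.3, 0.4]
opening: 0.12
grasp_force: 49.3
```

Request:
jog_arm(
  series="-1 0 0 0 0;-1 0 0 0 0;-1 0 0 0 0;-1 0 0 0 0;-1 0 0 0 0",
)

```text
time_s: 48.25
tool_pos: [0.6255, 0.2861, 0.2003]
tcp_rot: [0.771, 0.637, -0.0, 0.0]
ft_force: [-1.1, 0.2, -1.3]
opening: 0.128
grasp_force: 49.3
```

```bash
python3 - <<'E'
from h import *
plan((.6235,.29,.105,-.187))
E
```

```text
now [0.6255 0.2861 0.2003] -0.19 tilt 0.0002 F [-1.1  0.2 -1.3] open 0.128 t 48.2
  rows 2 : 0.34 -0.27 9.53 -0.003
```

Request:
jog_arm(
  series="-1 0.34 -0.27 3 -0.003;-1 0.34 -0.27 6 -0.003;-1 0.34 -0.27 9 -0.003;-1 0.34 -0.27 9.5 -0.003;-1 0.34 -0.27 9.5 -0.003",
)

```text
time_s: 48.75
tool_pos: [0.6225, 0.2903, 0.1041]
tcp_rot: [0.77, 0.638, -0.001, -0.0]
ft_force: [0.0, -0.3, 0.1]
opening: 0.128
grasp_force: 49.3
```

Request:
jog_arm(
  series="-1 0 0 0 0;-1 0 0 0 0;-1 0 0 0 0;-1 0 0 0 0;-1 0 0 0 0",
)

```text
time_s: 49.25
tool_pos: [0.6237, 0.2915, 0.106]
tcp_rot: [0.769, 0.639, 0.0, 0.0]
ft_force: [0.6, -0.1, -0.6]
opening: 0.126
grasp_force: 49.3
```

```bash
python3 - <<'E'
from h import *
import pickle
plan((.6235,.29,.07,-.187))
d=snap('wrist');pickle.dump(d,open('w7.pkl','wb'));save(d,'w7',(220,190,340,280),6)
E
```

```text
now [0.6237 0.2915 0.106 ] -0.185 tilt 0.001 F [ 0.6 -0.1 -0.6] open 0.126 t 49.2
  rows 1 : -0.15 0.01 3.6 0.002
```

View pics/w7.png

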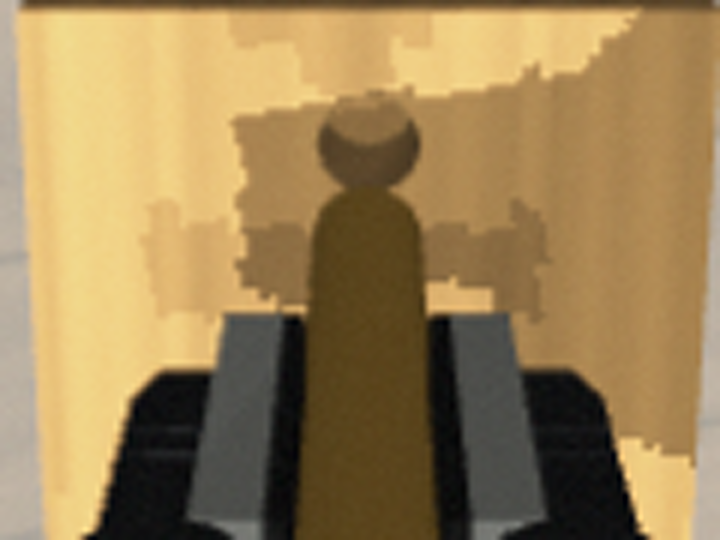

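The hole is at crop (369,142) and the foot's front rim at (367,188).

```bash
python3 - <<'E'
from h import *
import pickle
d=pickle.load(open('w7.pkl','rb'));p,psi,R,_=pose()
f=lambda q:np.array(q)/6+np.array([220,190])-.42
w=at_z(d,f([[367,187.5]]),p[2]-.0424)
c=w[0]-R[:,0]*.006;print('foot',c.round(4),'in tool mm',(R.T@(c-p)*1000).round(1))
H=at_z(d,f([[369.5,142]]),.026)[0];print('hole',H.round(4),'shift tool cm',(R.T@(H-c)*100).round(2))
E
```

```text
foot [0.6238 0.291  0.0633] in tool mm [-0.4  0.3 42.4]
hole [0.6239 0.2897 0.026 ] shift tool cm [-0.13  0.04  3.73]
```

Request:
jog_arm(
  series="-1 -0.14 0.02 0.8 0;-1 -0.14 0.02 1.6 0;-1 -0.14 0.02 2.4 0;-1 -0.14 0.02 3.0 0;-1 -0.14 0.02 3.2 0",
)

```text
time_s: 49.8
tool_pos: [0.6223, 0.2895, 0.0714]
tcp_rot: [0.769, 0.639, -0.001, -0.0]
ft_force: [-0.8, -0.2, -1.1]
opening: 0.127
grasp_force: 49.3
```

Request:
jog_arm(
  series="-1 0 0 0 0;-1 0 0 0 0;-1 0 0 0 0;-1 0 0 0 0;-1 0 0 0 0",
)

```text
time_s: 50.3
tool_pos: [0.6236, 0.2901, 0.0737]
tcp_rot: [0.769, 0.639, 0.0, 0.0]
ft_force: [-0.2, -0.3, -0.4]
opening: 0.124
grasp_force: 49.3
```

```bash
python3 - <<'E'
from h import *
plan((.6236,.2901,.062,-.187))
E
```

```text
now [0.6236 0.2901 0.0737] -0.185 tilt 0.0007 F [-0.2 -0.3 -0.4] open 0.124 t 50.3
  rows 1 : 0.0 0.0 1.17 0.002
```

Request:
jog_arm(
  series="-1 0 0 0.3 0;-1 0 0 0.5 0;-1 0 0 0.7 0;-1 0 0 0.9 0;-1 0 0 1.0 0",
)

```text
time_s: 50.8
tool_pos: [0.6231, 0.2899, 0.0628]
tcp_rot: [0.769, 0.639, -0.0, -0.0]
ft_force: [0.9, 0.3, -1.4]
opening: 0.127
grasp_force: 49.3
```

Request:
jog_arm(
  series="-1 0 0 0 0;-1 0 0 0 0;-1 0 0 0 0",
)

```text
time_s: 51.1
tool_pos: [0.6235, 0.29, 0.0634]
tcp_rot: [0.769, 0.639, 0.0, 0.0]
ft_force: [0.6, -0.1, -1.0]
opening: 0.126
grasp_force: 49.3
```

It is in the hole: the TCP is below .068 with no force. Press home, to TCP ≈ .048.

Request:
jog_arm(
  series="-1 0 0 0.4 0;-1 0 0 0.8 0;-1 0 0 1.2 0;-1 0 0 1.5 0;-1 0 0 1.6 0",
)

```text
time_s: 51.6
tool_pos: [0.6233, 0.29, 0.0484]
tcp_rot: [0.769, 0.639, -0.0, -0.0]
ft_force: [-3.2, -1.6, 9.2]
opening: 0.126
grasp_force: 50.4
```

Request:
jog_arm(
  series="-1 0 0 0 0;-1 0 0 0 0;-1 0 0 0 0",
)

```text
time_s: 51.9
tool_pos: [0.6232, 0.2899, 0.0484]
tcp_rot: [0.769, 0.639, -0.0, -0.0]
ft_force: [-2.7, -0.9, 4.6]
opening: 0.125
grasp_force: 50.3
```

Request:
jog_arm(
  series="0.4 0 0 0 0;0.4 0 0 0 0;0.4 0 0 0 0;0.4 0 0 -4 0;0.4 0 0 -9 0",
)

```text
time_s: 52.4
tool_pos: [0.6202, 0.2887, 0.1336]
tcp_rot: [0.769, 0.639, -0.004, -0.001]
ft_force: [0.7, 0.6, 0.4]
opening: 0.7
grasp_force: 0.0
```

Request:
jog_arm(
  series="0.6 0 0 -5 0;0.6 0 0 -10 0;0.6 0 0 -14 0;0.6 0 0 -14 0;0.6 0 0 -14 0",
)

```text
time_s: 52.9
tool_pos: [0.6241, 0.2902, 0.2791]
tcp_rot: [0.769, 0.639, 0.002, 0.001]
ft_force: [0.4, 0.4, -0.6]
opening: 0.802
grasp_force: 0.0
```

```bash
python3 - <<'E'
from h import *
plan((.47,.13,.28,-.039))
E
```

```text
now [0.6241 0.2902 0.2791] -0.185 tilt 0.0035 F [ 0.4  0.4 -0.6] open 0.802 t 52.9
  rows 5 : -18.59 -12.2 -0.09 -0.146
```

Request:
jog_arm(
  series="0.6 -18.6 -12.2 0 -0.146;0.6 -18.6 -12.2 0 -0.146;0.6 -18.6 -12.2 0 -0.146;0.6 -18.6 -12.2 0 -0.146;0.6 -18.6 -12.2 0 -0.146",
)

```text
time_s: 53.4
tool_pos: [0.4642, 0.127, 0.2736]
tcp_rot: [0.721, 0.693, -0.004, -0.002]
ft_force: [0.5, 0.3, 0.2]
opening: 0.798
grasp_force: 0.0
```

Request:
jog_arm(
  series="0.6 0 0 0 0;0.6 0 0 0 0;0.6 0 0 0 0;0.6 0 0 0 0;0.6 0 0 0 0",
)

```text
time_s: 53.9
tool_pos: [0.4698, 0.1302, 0.2769]
tcp_rot: [0.72, 0.694, -0.0, -0.0]
ft_force: [-0.6, -0.2, 1.0]
opening: 0.801
grasp_force: 0.0
```

```bash
python3 - <<'E'
from h import *
d=snap('wrist');save(d,'w8',k=1.4)
P=cloud(d)
b=P.reshape(-1,3);b=b[(b[:,2]>.012)&(b[:,2]<.05)&(b[:,0]<.53)&(b[:,0]>.39)&(b[:,1]>.05)&(b[:,1]<.32)]
b=b[b[:,0]<.5]
print('bar rect',cv2.minAreaRect((b[:,:2]*1000).astype(np.float32)),len(b),np.percentile(b[:,2],99))
plan((.446,.183,.1,-.039),(.446,.183,.003,-.039))
E
```

```text
bar rect ((444.31085205078125, 182.5316925048828), (192.95584106445312, 37.94623947143555), 87.53758239746094) 4691 0.039756066324842264
now [0.4696 0.1301 0.277 ] -0.038 tilt 0.0005 F [ 0.  -0.6  0.5] open 0.798 t 54.0
  rows 4 : 5.19 -2.56 17.7 0.001
  rows 2 : 0.0 0.0 9.7 -0.0
```

View pics/w8.png

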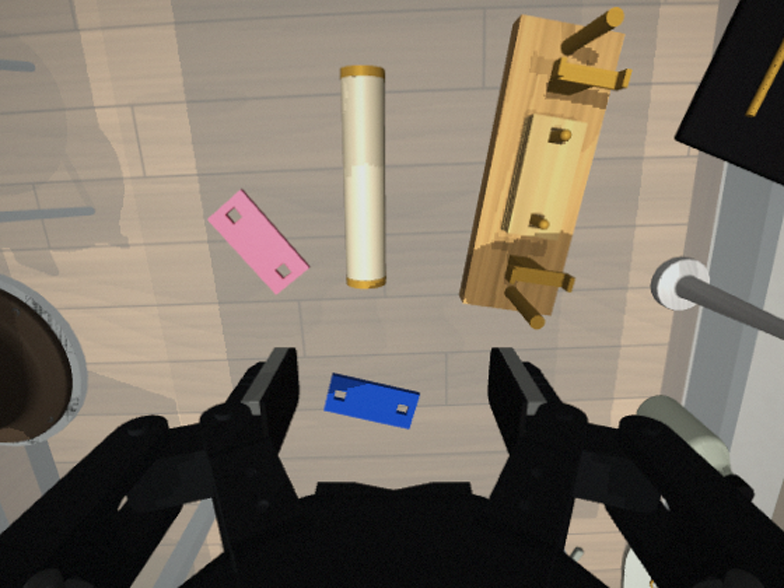

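Both stop pins stand upright at (615,18) and (537,322) and the stack is flat at (545,175). The bar is at (363,177). Now grip the bar.

Request:
jog_arm(
  series="0.6 5.2 -2.6 5 0.002;0.6 5.2 -2.6 10 0.002;0.6 5.2 -2.6 15 0.002;0.6 5.2 -2.6 19 0.002;0.6 5.2 -2.6 19 0.002",
)

```text
time_s: 54.45
tool_pos: [0.4397, 0.1814, 0.0817]
tcp_rot: [0.721, 0.693, -0.006, -0.003]
ft_force: [-1.6, 0.3, -0.9]
opening: 0.801
grasp_force: 0.0
```

Request:
jog_arm(
  series="0.6 0 0 0 0;0.6 0 0 0 0;0.6 0 0 0 0;0.6 0 0 0 0;0.6 0 0 0 0",
)

```text
time_s: 54.95
tool_pos: [0.4467, 0.1828, 0.089]
tcp_rot: [0.722, 0.692, 0.002, 0.001]
ft_force: [-0.2, 0.6, 0.1]
opening: 0.804
grasp_force: 0.0
```

```bash
python3 - <<'E'
from h import *
plan((.445,.1826,.004,-.041))
E
```

```text
now [0.4467 0.1828 0.089 ] -0.041 tilt 0.0035 F [-0.2  0.6  0.1] open 0.804 t 55.0
  rows 2 : -0.03 -0.17 8.5 -0.0
```

Request:
jog_arm(
  series="0.6 -0.02 -0.1 2.5 0;0.6 -0.02 -0.1 5 0;0.6 -0.02 -0.1 7 0;0.6 -0.02 -0.1 8.2 0;0.6 -0.02 -0.1 8.2 0",
)

```text
time_s: 55.45
tool_pos: [0.4431, 0.1819, 0.0042]
tcp_rot: [0.722, 0.692, -0.001, -0.001]
ft_force: [0.2, 0.3, 0.5]
opening: 0.805
grasp_force: 0.0
```

Request:
jog_arm(
  series="0.6 0 0 0 0;0.6 0 0 0 0;0.6 0 0 0 0;0.6 0 0 0 0;-1 0 0 0 0",
  squeeze=50,
)

```text
time_s: 55.95
tool_pos: [0.4446, 0.1825, 0.0058]
tcp_rot: [0.721, 0.692, 0.0, 0.0]
ft_force: [0.6, -0.2, -0.2]
opening: 0.647
grasp_force: 0.0
```

Request:
jog_arm(
  series="-1 0 0 0 0;-1 0 0 0 0;-1 0 0 0 0;-1 0 0 0 0;-1 0 0 0 0",
)

```text
time_s: 56.45
tool_pos: [0.4449, 0.1826, 0.0057]
tcp_rot: [0.721, 0.692, 0.0, 0.0]
ft_force: [0.8, -0.4, 4.9]
opening: 0.428
grasp_force: 53.0
```

```bash
python3 - <<'E'
from h import *
plan((.445,.1826,.16,-.041),(.6032,.1819,.16,-.186))
E
```

```text
now [0.4449 0.1826 0.0057] -0.041 tilt 0.0011 F [ 0.8 -0.4  4.9] open 0.428 t 56.5
  rows 4 : 0.0 0.01 -15.43 0.0
  rows 4 : 0.58 15.81 -0.0 0.145
```

Request:
jog_arm(
  series="-1 0 0 -2 0;-1 0 0 -5 0;-1 0 0 -9 0;-1 0 0 -13 0;-1 0 0 -15.4 0",
)

```text
time_s: 56.95
tool_pos: [0.4445, 0.1825, 0.1611]
tcp_rot: [0.721, 0.692, 0.001, 0.0]
ft_force: [0.2, 0.4, -2.2]
opening: 0.428
grasp_force: 52.3
```

Request:
jog_arm(
  series="-1 0.6 4 0 0.03;-1 0.6 8 0 0.07;-1 0.6 12 0 0.11;-1 0.6 15.8 0 0.144;-1 0.6 15.8 0 0.144",
)

```text
time_s: 57.45
tool_pos: [0.6063, 0.1811, 0.1578]
tcp_rot: [0.77, 0.638, 0.001, 0.001]
ft_force: [0.8, -0.5, -1.9]
opening: 0.428
grasp_force: 52.2
```

Request:
jog_arm(
  series="-1 0 0 0 0;-1 0 0 0 0;-1 0 0 0 0;-1 0 0 0 0;-1 0 0 0 0",
)

```text
time_s: 57.95
tool_pos: [0.6018, 0.1821, 0.1595]
tcp_rot: [0.769, 0.639, 0.0, 0.0]
ft_force: [-0.3, -0.2, -2.2]
opening: 0.435
grasp_force: 52.2
```

```bash
python3 - <<'E'
from h import *
plan((.6032,.1819,.11,-.1853))
E
```

```text
now [0.6018 0.1821 0.1595] -0.184 tilt 0.0001 F [-0.3 -0.2 -2.2] open 0.435 t 58.0
  rows 1 : 0.01 0.14 4.95 0.001
```

Request:
jog_arm(
  series="-1 0 0.14 1 0.001;-1 0 0.14 2.2 0.001;-1 0 0.14 3.4 0.001;-1 0 0.14 4.6 0.001;-1 0 0.14 5 0.001",
)

```text
time_s: 58.45
tool_pos: [0.6019, 0.1812, 0.1063]
tcp_rot: [0.77, 0.638, -0.002, -0.001]
ft_force: [-0.1, -0.4, -1.8]
opening: 0.429
grasp_force: 52.2
```

Request:
jog_arm(
  series="-1 0 0 0 0;-1 0 0 0 0;-1 0 0 0 0;-1 0 0 0 0",
)

```text
time_s: 58.85
tool_pos: [0.6044, 0.1818, 0.1101]
tcp_rot: [0.77, 0.638, 0.001, 0.0]
ft_force: [-1.0, -0.3, -2.5]
opening: 0.432
grasp_force: 52.2
```

```bash
python3 - <<'E'
from h import *
plan((.6032,.1819,.0885,-.1853))
d=snap('wrist');save(d,'w9',(130,0,430,225),2.6)
E
```

```text
now [0.6044 0.1818 0.1101] -0.186 tilt 0.0016 F [-1.  -0.3 -2.5] open 0.432 t 58.9
  rows 1 : -0.01 -0.12 2.16 -0.001
```

View pics/w9.png

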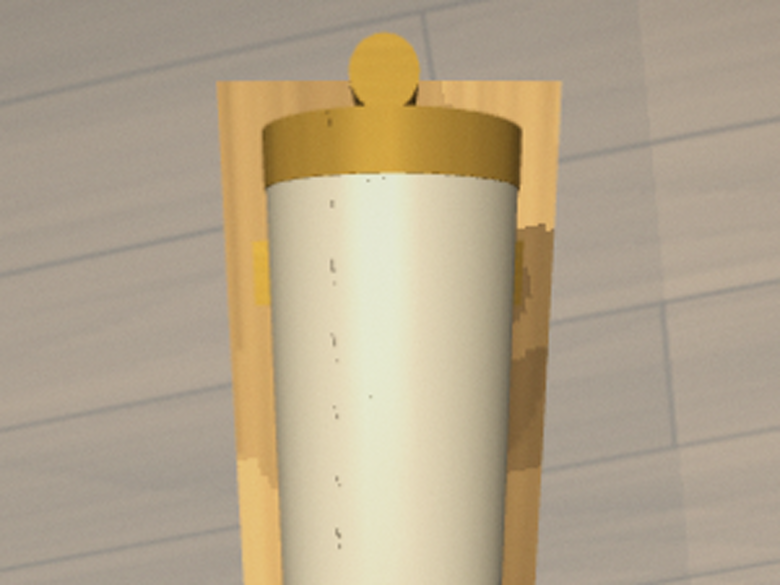

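The bar lies along the stand between the stops. It sits about 1 mm too far right, and the next move corrects that.

Request:
jog_arm(
  series="-1 0 -0.12 0.3 0;-1 0 -0.12 0.6 0;-1 0 -0.12 0.9 0;-1 0 -0.12 1.2 0;-1 0 -0.12 1.2 0",
)

```text
time_s: 59.4
tool_pos: [0.6019, 0.1817, 0.0964]
tcp_rot: [0.77, 0.638, -0.001, -0.0]
ft_force: [0.8, 1.0, -1.7]
opening: 0.433
grasp_force: 52.2
```

Request:
jog_arm(
  series="-1 0 0 0 0;-1 0 0 0 0;-1 0 0 0 0;-1 0 0 0 0;-1 0 0 0 0",
)

```text
time_s: 59.9
tool_pos: [0.6027, 0.1819, 0.0974]
tcp_rot: [0.77, 0.638, 0.0, 0.0]
ft_force: [-1.3, 0.2, -2.5]
opening: 0.426
grasp_force: 52.2
```

```bash
python3 - <<'E'
from h import *
plan((.6032,.1819,.088,-.1853))
E
```

```text
now [0.6027 0.1819 0.0974] -0.186 tilt 0.0002 F [-1.3  0.2 -2.5] open 0.426 t 59.9
  rows 1 : 0.01 0.05 0.94 -0.001
```

Request:
jog_arm(
  series="-1 0 0.05 0.2 0;-1 0 0.05 0.4 0;-1 0 0.05 0.6 0;-1 0 0.05 0.8 0;-1 0 0.05 0.95 0",
)

```text
time_s: 60.4
tool_pos: [0.6029, 0.1817, 0.0878]
tcp_rot: [0.77, 0.638, -0.0, -0.0]
ft_force: [-2.3, -0.8, 5.9]
opening: 0.431
grasp_force: 53.2
```

Request:
jog_arm(
  series="-1 0 0 0 0;-1 0 0 0 0;-1 0 0 0 0;-1 0 0 0 0",
)

```text
time_s: 60.8
tool_pos: [0.6031, 0.1818, 0.0878]
tcp_rot: [0.77, 0.638, 0.0, 0.0]
ft_force: [0.2, -0.1, -0.9]
opening: 0.432
grasp_force: 52.2
```

Request:
jog_arm(
  series="0 0 0 0 0;0.4 0 0 0 0;0.4 0 0 0 0;0.4 0 0 -2 0;0.4 0 0 -6 0",
)

```text
time_s: 61.3
tool_pos: [0.5998, 0.181, 0.1444]
tcp_rot: [0.77, 0.638, -0.004, -0.002]
ft_force: [0.5, 0.9, -0.8]
opening: 0.706
grasp_force: 0.0
```

Request:
jog_arm(
  series="0.4 0 0 -5 0;0.4 -5 0 -10 0;0.4 -10 0 -14 0;0.4 -10 0 -14 0;0.4 -10 0 -14 0",
)

```text
time_s: 61.8
tool_pos: [0.5869, 0.0807, 0.2932]
tcp_rot: [0.771, 0.637, 0.003, 0.003]
ft_force: [-0.1, -0.2, -0.1]
opening: 0.701
grasp_force: 0.0
```

Request:
jog_arm(
  series="0.4 0 0 0 0;0.4 0 0 0 0;0.4 0 0 0 0;0.4 0 0 0 0;0.4 0 0 0 0",
)

```text
time_s: 62.3
tool_pos: [0.5842, 0.0842, 0.2867]
tcp_rot: [0.769, 0.639, -0.001, -0.001]
ft_force: [0.0, -0.1, -0.4]
opening: 0.699
grasp_force: 0.0
```

```bash
python3 - <<'E'
from h import *
d=snap('wrist');save(d,'w10',k=1.4)
P=cloud(d).reshape(-1,3)
b=P[(P[:,2]>.108)&(P[:,2]<.125)&(abs(P[:,0]-.603)<.06)&(abs(P[:,1]-.182)<.12)]
print(cv2.minAreaRect((b[:,:2]*1000).astype(np.float32)))
for s in (-.06,0,.06,.09):
    c=np.array([.603+.184*s,.182+.983*s]);q=P[(np.linalg.norm(P[:,:2]-c,axis=1)<.008)];print(s,np.median(q[q[:,2]>.05][:,2]) if len(q) else None)
plan()
E
```

```text
((601.1036376953125, 172.07809448242188), (171.9996795654297, 36.632118225097656), 79.3173599243164)
-0.06 0.12004685230445322
0 0.12028756456874207
0.06 0.12028987080605419
0.09 None
now [0.5843 0.084  0.287 ] -0.185 tilt 0.0014 F [ 0.7 -0.2  0.5] open 0.7 t 62.4
```

View pics/w10.png

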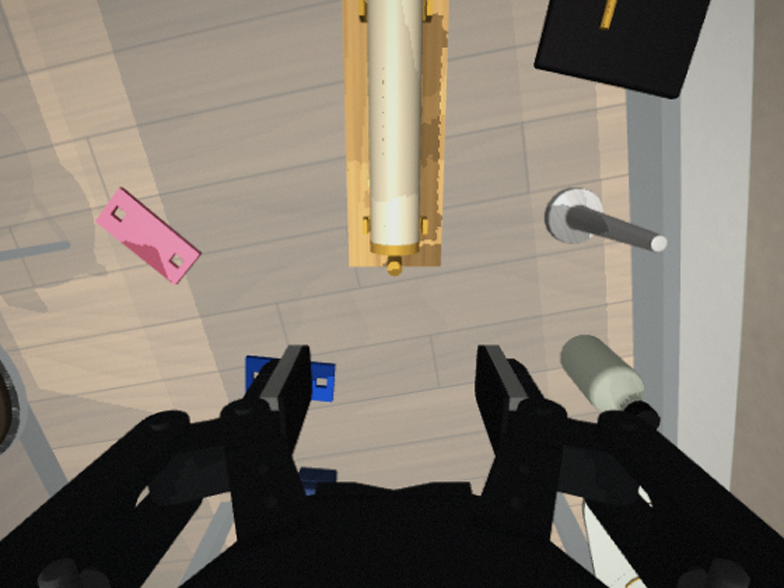

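The bar sits level in both saddles. Its top is at 0.120, and 82 + 39 mm makes 121. Nothing touches the robot, so I'm handing in.

```bash
python3 -c "
from rig import job_done
print(job_done())"
```

```text
the job is handed in; nothing more can be done
None
```

The stand is made up and handed in: all four plates are flat on the brass pins, both stop pins are home in their holes and the bar lies level in both saddles; `job_done()` returned no verdict.

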